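# Reset the tripped grinder under its propped cover

### The arm

A 6-joint arm with a two-finger parallel gripper is mounted at the origin on the work surface. World frame = base frame: x ahead of the robot, y to its left, z up, the work surface at z = 0. Lengths are in m, angles in rad, forces in N, time in s.
With the tool pointing down it reaches from about 0.3 to 0.85 m from the base axis. Payload 5.4 kg.
Tool frame: the origin (TCP) lies between the finger pads; the fingertips stand robot.nose_length ahead of it and the grasp point (between the pads) lies 6 mm ahead of it (robot.nose_length is the distance from the TCP to the fingertips, in m); x points along the fingers, y is the direction in which the jaws open and shut, and the axes are right-handed (so a half turn about x gives the same grasp; the last joint's range is limited). The gripper opens to 85 mm and grips with 20 to 120 N. Pads are 22 mm wide; open, the fingers measure 114 mm over their backs; the gripper's body (76 mm by 85 mm) begins 54 mm behind the grasp point. The pads swing forward as they close: fully open they stand 13 mm farther back than shut.
Start: joints at [1.019, 0.158, 1.597, -0, 1.386, -0.21], TCP at [0.193, 0.542, 0.256] pointing down, gripper open.
Joint ranges: [-2.91, 2.91], [-0.94, 2.29], [0.18, 2.7], [-1.29, 4.43], [0.17, 2.64], [-3, 3]. Speed limits (rad/s): [2.57, 2.57, 3.14, 3.14, 3.14, 3.14].

### API

Orientations are given as a 3x3 rotation matrix whose columns are the frame's x, y, z axes.
In Python, from plant import telemetry, cams, workorder, robot gives the robot as it stands. The module is installed in compiled form; this text tells all that it offers.
- The arm moves only by the tool servo_tool, never from a script. Its argument "deltas" is a list of rows, each a list of 7 numbers: the finger opening in mm, from 0 to 85.4, then the shift along the tool's x, y, z in units of 25 mm (1.0 is 25 mm), then the turn, a rotation vector about the tool's x, y, z in units of 6 degrees (1.0 is 6 degrees). In form: [[hand, dx, dy, dz, ax, ay, az], ...]. A call has 1 to 8 rows; each row is the pose to reach, as a shift and turn from the pose commanded when the call began, along the tool's axes at that moment; what a row does not reach only later rows make up. A row lasts 1/12 s, in which the tool goes at most 41.7 mm and 7.16 degrees, less where a joint would pass 70% of its speed; a pose out of reach is approached as far as the arm can. A call with a gripper value outside its range is refused whole. The fingers move at their own pace and stop on an object; "grip_force" is the grip in N (left out, the last holds). Time passes only in rows, so rows that repeat a pose let the fingers close. It gives the time, the measured TCP pose, the force and the opening at its end, in the units of the state.
- telemetry.observe(): the state, without advancing time (a new reading comes with each control period).
- cams.grab_frame(name): name is "scene" or "side" or "wrist"; returns a dict with "img" (400x640x3 uint8, red, green, blue), "camera_matrix" (3x3 intrinsics, pixels), "world_to_cam" (4x4, takes a point from world to camera coordinates); the wrist camera has in their place "mount" (4x4, takes a point from camera to tool coordinates, whose origin is the TCP and whose axes are the tool frame's). Camera axes: x right, y down, z forward; pixel columns grow to the right and rows downward; lengths in m; the calibration is good to about 2 mm. A picture is of the moment at which its call begins: read the wrist's pose just before it. There is no depth.
- workorder.hand_in(): hands the job in, once; it reports no verdict.
Trained networks look in the newest picture that a camera, given by its name, has taken for a name from the list of things; names that differ only in an ending like _2 or _b are one class to them, and where a whole thing is asked for, a point or a joint stands for the part that bears it (a point fixed in the world has none). Each returns a list of dicts, best first, with "confidence" (0 to 1); they miss things now and then, are a little off and sometimes report something else, mostly with a low value. They report only what shows in the picture. A call takes as long as a camera call.
- cams.search_frame(camera, query): "extent" ([left, top, width, height] in pixels, round what is visible of it).
- cams.cut_out(camera, query): "mask" (400x640 bool, what is visible of it) and "extent" ([left, top, width, height] in pixels, round what is visible of it).
- cams.place_of(camera, query): "centre" ([column, row] in pixels: a listed point, or the origin of a listed thing).
The state is a dict: "time_s": time; "joints": joint angles; "qvel": joint speeds; "tau": joint torques, N m; "tcp_pos": TCP position; "ee_rot": TCP orientation; "ft_force": force on the tool from outside, world axes, zero at the start; "ft_torque": the same for the moment, N m; "opening": opening from 0.0 (shut) to 1.0 (fully open).
Only numpy, scipy, OpenCV 4.12 (cv2) and the standard library are available. Lean on these libraries where they do the work, as an engineer would, in place of code of your own. Each camera call takes 0.05 s, during which the arm holds its last target.

### The job

The ski grinder has tripped: raise the blue control box's cover by its black bar until the folding stay locks and holds it up by itself, then press the red reset button inside fully down. Then grip the orange handle at the stay's knee, lift slightly to free the lock, fold the knee towards the front and let the cover down gently until it is fully shut. Do not force the bar, the stay or the cover, leave the things lying around alone, and take the hand away.

Things in the scene. Friction and masses are not known exactly. Their poses are not given: they have to be found in the camera images.
- box: Blue painted steel control box, open on top, 190 (x) x 260 (y) x 100 (z) mm, walls 4 mm, fixed to the bench but at a new place and yaw (within 0.3 rad) each time. Origin: centre of its underside; its x axis points from its front (which faces the robot) to its back, y to its left, z up. The cover is hinged along its back top edge, the stay is outside its right (-y) wall.
- lid_hinge (a point): Middle of the cover's hinge line (the line runs along the box's y): 95 mm behind the box's centre and 100 mm above its underside.
- lid (a joint): Opening angle of the blue cover (190 x 260 x 5 mm, about 0.8 kg, varies): 0 shut, grows as it rises. A hinge damper lets it sink slowly by itself (2 to 4 s) when not held. The stay holds it locked at 0.97 to 1.26 rad (differs each time, set by where the stay's foot is bolted); about 0.16 rad above that the stay goes taut and must not be pulled harder.
- pull_bar: Black round bar, 12 mm thick, 120 mm long along the box's y, 38 mm in front of the cover's front edge (32 mm gap for a finger), 228 mm from the hinge line, in the plane of the cover. Origin: its middle. A sleeve that turns freely. Rises to about 325 mm above the bench. Rubber-mounted: gives 1 mm per 5 N square to the cover; 5 mm (25 N) or more is forcing it.
- reset_top (a point): Middle of the top of the round red reset button (28 mm across, yellow collar) inside the box, 88 mm above the box's underside and 12 mm below the rim, 60 mm in front of the box's centre and 30 mm to its left. Pressed straight down, a tilt of 20 degrees does no harm. The raised pull bar stands 205 to 230 mm above and 30 to 90 mm behind it: keep the gripper's body in front of that.
- reset (a joint): Travel of the reset button: 0 out, 0.006 m fully down. A spring needs about 1.5 N to start and 5 N for full travel, and brings it back.
- knee (a joint): Angle of the stay's knee: about 0 folded (cover shut), 2.79 rad with both links in line, 2.84 at its stop; 2.70 to 2.84 when locked. Lower link: 87 mm from foot pivot to knee when not drawn out. Foot pivot: 125 mm in front of the hinge line and 25 to 50 mm (unmeasured) below it. The knee can draw out along the lower link by up to 14 mm (stop).
- knee_handle: Orange sleeve handle on the knee's axis, 14 mm thick, 50 mm long along the box's y; origin: its middle, 67 mm to the right of knee_axis. Turns freely. Locked: 125 to 150 mm up, near the box's mid-depth; folding swings it forward in an arc about the foot pivot, the cover coming down with it, to 110 to 135 mm up at the front right corner. Rubber stem: gives 1 mm per 5 N; 5 mm (25 N) is forcing it.
- stay_top (a point): Pivot of the stay's upper link (75 mm long, from the knee) on the cover, in the plane of the stay: 120 mm from the hinge line, in the plane of the cover.
- file_grip (a point): Bystander: a screwdriver lying on the bench to the left of the box. The point is the middle of its handle.
- wax: Bystander: red wax block 100 x 45 x 28 mm lying on the bench to the left of the box. Origin: centre of its underside.
- tin: Bystander: an aluminium jar with yellow cap, 60 mm across, 75 mm high, standing to the right of the box. Origin: centre of its underside.
- knee_axis (a point): The knee's pivot, in the vertical plane of the stay, 14 mm outside the box's right wall. Pulling the stay taut draws the knee out and lines the links up; letting the cover down then seats a tongue that locks it straight. To unlock, draw the knee out 11 to 14 mm along the links (up and back, towards stay_top; 5 to 10 N), then, while out, fold it forward. Otherwise it holds against any pull.

How it is judged:
By the outcome, as a careful person would: the job done as asked, in the order asked, and still so for the second after the job is handed in, with the robot touching nothing.
It also fails if it takes over 67 s, if anything falls off the work surface, if the arm or the gripper's body presses on something with over 40 N, if the wrist force passes 120 N, or if a joint passes its speed limit or range.

## Working session

There is one attempt and no reset: what is moved stays moved. The work goes in short steps, Python scripts to look and compute and a tool call to move; the robot and the scene stay as the last step left them, time stands still between calls to the robot, and variables do not carry over. Pictures are saved under pics/ and viewed, and the job is handed in when it is done.

Besides the shell and the picture viewer there is one more tool, called after "Emit:" as name(argument=value, ...), one argument or row to a line, values as JSON. servo_tool: Moves the arm, as the interface text tells. Its arguments: {"type":"object","properties":{"deltas":{"type":"array"},"grip_force":{"type":"number"}},"required":["deltas"]}

```bash
mkdir -p pics; ls
python3 - <<'E'
from plant import telemetry,cams,robot
import cv2
print(telemetry.observe()); print(robot.nose_length, [a for a in dir(robot) if a[0]!='_'])
for n in ["scene","side","wrist"]:
    f=cams.grab_frame(n); cv2.imwrite(f"pics/{n}0.png",f["img"][:,:,::-1])
    print(n,{k:v.round(4).tolist() for k,v in f.items() if k!="img"})
    for q in ["box","lid_hinge","pull_bar","knee_handle","tin","wax","file_grip","knee_axis","stay_top"]:
        r=cams.place_of(n,q); print(q,[(x["centre"],round(x["confidence"],2)) for x in r[:2]])
print(telemetry.observe()["time_s"])
E
```

```text
pics
{'time_s': 0.0, 'joints': array([ 1.01889880e+00,  1.59070256e-01,  1.59823434e+00,  1.06475230e-05,
        1.38620825e+00, -2.10105848e-01]), 'qvel': array([-9.19543246e-04,  5.37301467e-05, -1.10351217e-03, -1.56358770e-03,
        3.22452286e-04, -1.07370613e-04]), 'tau': array([ 2.64962491e-04, -3.95994973e+01, -3.31437564e+01, -2.32524362e-04,
        8.37357104e-03,  3.16582975e-05]), 'tcp_pos': array([0.192448  , 0.54124785, 0.25530389]), 'ee_rot': array([[-1.01567806e-03,  3.35176571e-01,  9.42154783e-01],
       [-1.62961740e-03,  9.42153463e-01, -3.35177858e-01],
       [-9.99998156e-01, -1.87578462e-03, -4.10715027e-04]]), 'ft_force': array([-0.98504624,  0.14175943, -0.47986303]), 'ft_torque': array([ 0.01312194, -0.02514411, -0.02434881]), 'opening': 0.998578838774603}
0.025 ['MotionError', 'nose_length']
scene {'camera_matrix': [[369.5205, 0.0, 324.7971], [0.0, 369.5205, 199.8079], [0.0, 0.0, 1.0]], 'world_to_cam': [[-0.8175, 0.5758, 0.0099, 0.4606], [0.3135, 0.4594, -0.8311, -0.1264], [-0.4831, -0.6763, -0.5561, 1.1753], [0.0, 0.0, 0.0, 1.0]]}
box [([330.1, 229.6
[... 474 characters left out ...]
.52, -0.6785, 0.631], [0.0, 0.0, 0.0, 1.0]]}
box [([306.9, 241.2], 0.91)]
lid_hinge [([339.8, 201.0], 0.61)]
pull_bar [([259.4, 236.5], 0.62)]
knee_handle [([321.5, 286.8], 0.59)]
tin [([370.3, 348.2], 0.91)]
wax [([302.7, 179.5], 0.44)]
file_grip [([245.5, 190.1], 0.62)]
knee_axis [([307.3, 269.0], 0.98), ([310.2, 240.1], 0.72)]
stay_top [([335.9, 260.7], 0.88)]
wrist {'camera_matrix': [[327.597, 0.0, 320.3306], [0.0, 327.597, 202.063], [0.0, 0.0, 1.0]], 'mount': [[-0.0008, -0.3149, 0.9491, -0.1168], [1.0, -0.0003, 0.0007, -0.0016], [0.0001, 0.9491, 0.3149, -0.0827], [0.0, 0.0, 0.0, 1.0]]}
box []
lid_hinge []
pull_bar []
knee_handle []
tin []
wax []
file_grip []
knee_axis []
stay_top []
1.5
```

View pics/scene0.png

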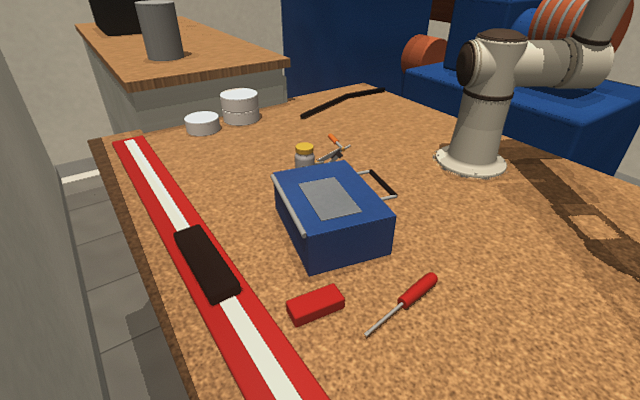

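View pics/side0.png

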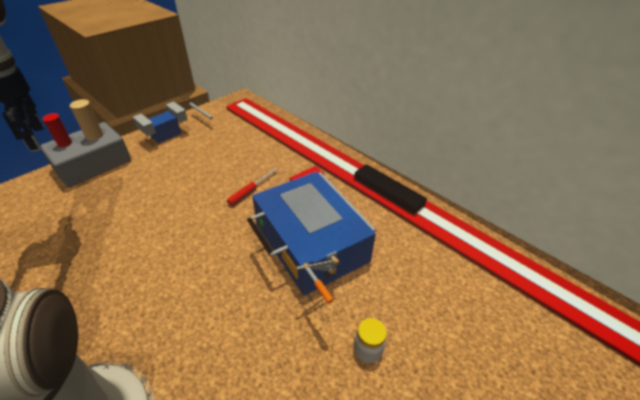

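```bash
cat > h.py <<'E'
import numpy as np, cv2
from scipy.optimize import least_squares
S=(np.array([[369.5205,0,324.7971],[0,369.5205,199.8079],[0,0,1]]),np.array([[-0.8175,0.5758,0.0099,0.4606],[0.3135,0.4594,-0.8311,-0.1264],[-0.4831,-0.6763,-0.5561,1.1753]]))
D=(np.array([[366.3433,0,313.8289],[0,366.3433,197.2347],[0,0,1]]),np.array([[0.7114,-0.7028,0.0053,-0.3973],[-0.4741,-0.4854,-0.7346,0.3993],[0.5188,0.52,-0.6785,0.631]]))
def proj(c,P):
    K,T=c; q=(T[:,:3]@np.atleast_2d(P).T).T+T[:,3]; q=q@K.T; return q[:,:2]/q[:,2:]
def tri(obs):
    A=[]
    for (K,T),(u,v) in obs:
        M=K@T; A+= [u*M[2]-M[0], v*M[2]-M[1]]
    X=np.linalg.svd(np.array(A))[2][-1]; X=X[:3]/X[3]
    return X,[np.linalg.norm(proj(c,X)[0]-p) for c,p in obs]
def wcam(f,tcp,R):
    T=np.eye(4);T[:3,:3]=R;T[:3,3]=tcp
    W=np.linalg.inv(T@np.array(f["mount"])); return (np.array(f["camera_matrix"]),W[:3])
def b2w(p,P):
    c,s=np.cos(p[2]),np.sin(p[2]); P=np.atleast_2d(P).astype(float)
    return np.c_[p[0]+c*P[:,0]-s*P[:,1],p[1]+s*P[:,0]+c*P[:,1],P[:,2]]
E
python3 - <<'E'
from h import *
s=dict(box=(330.1,229.6),hinge=(288.8,202),bar=(378.8,182.7),handle=(331.9,134.8),tin=(305.6,167.8),wax=(315.1,309.7),grip=(415,291.5),knee=(342.5,147.1),st=(318.9,163.1))
d=dict(box=(306.9,241.2),hinge=(339.8,201),bar=(259.4,236.5),handle=(321.5,286.8),tin=(370.3,348.2),wax=(302.7,179.5),grip=(245.5,190.1),knee=(307.3,269),st=(335.9,260.7))
for k in s: 
    X,e=tri([(S,s[k]),(D,d[k])]); print(k,X.round(4),np.round(e,1))
M=dict(box=(0,0,0),hinge=(.095,0,.1),bar=(-.133,0,.102),st=(-.025,-.144,.102))
def r(p): return np.concatenate([ (proj(c,b2w(p,M[k]))[0]-o[k]) for k in M for c,o in((S,s),(D,d))])
R=least_squares(r,[.5,0,0],loss='soft_l1'); p=R.x; print(p,r(p).round(1))
C=[(sx*.095,sy*.13,z) for z in (0,.105) for sx in(-1,1) for sy in(-1,1)]+[(-.133,-.06,.102),(-.133,.06,.102)]
for n,c in(("scene",S),("side",D)):
    im=cv2.imread(f"pics/{n}0.png")
    for q in proj(c,b2w(p,C)): cv2.circle(im,tuple(int(v) for v in q.round()),2,(0,255,0),-1)
    im=cv2.resize(im[110:310,200:450],None,fx=3,fy=3,interpolation=cv2.INTER_CUBIC); cv2.imwrite(f"pics/{n}0_ov.png",im)
E
```

```text
box [ 0.5707  0.0353 -0.0026] [0.7 0.7]
hinge [0.663  0.0102 0.0972] [1.3 1.2]
bar [0.4464 0.0576 0.0966] [1.3 1.4]
handle [ 0.4323 -0.1509  0.1372] [1.  1.4]
tin [ 0.4607 -0.2548 -0.0007] [1.4 2.2]
wax [0.732  0.2171 0.0024] [2.7 1.6]
grip [0.5646 0.2927 0.0144] [1.2 0.8]
knee [ 0.4435 -0.0952  0.1266] [0.5 0.7]
st [ 0.5139 -0.1052  0.0973] [1.6 2. ]
[ 0.57127443  0.03094335 -0.2054892 ] [-0.5 -1.6  2.   0.1  1.1 -0.3  1.2 -1.6  3.4 -2.6 -0.8 -0.4 -2.7 -1.5
 -0.8 -2.1]
```

View pics/scene0_ov.png

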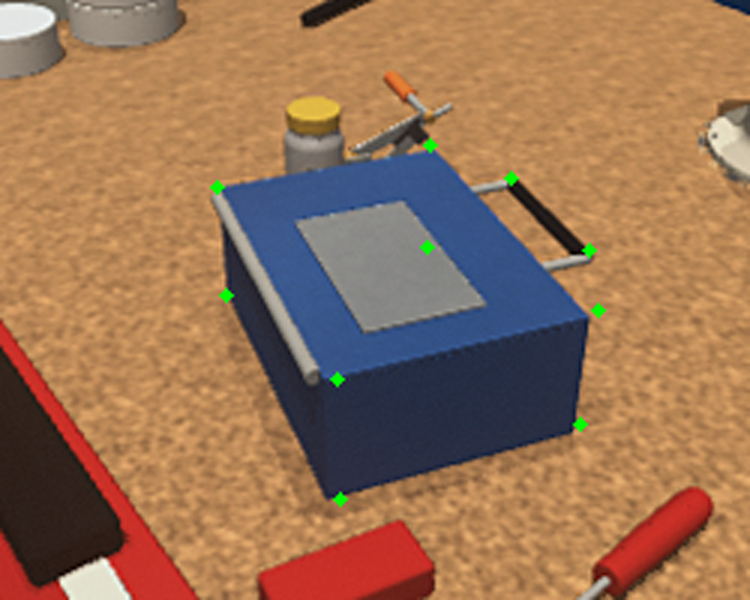

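View pics/side0_ov.png

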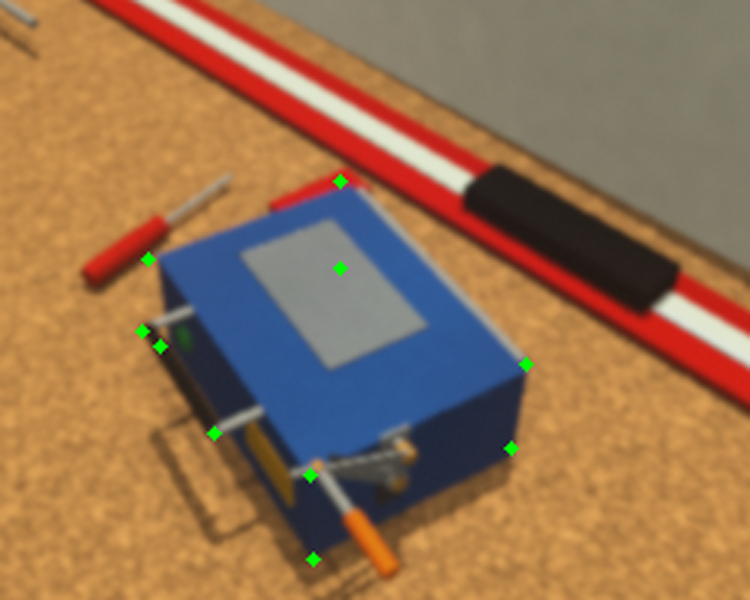

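Run:
```python
from h import *
o=[(S,(.095,-.13,.103),(218,190)),(S,(-.095,-.13,.103),(432,152)),(S,(-.095,.13,.103),(587,316)),(S,(.095,.13,.103),(322,378)),(S,(.095,.13,0),(330,498)),(S,(-.095,.13,0),(574,432)),(S,(-.133,-.06,.102),(513,181)),(S,(-.133,.06,.102),(586,251)),
(D,(-.095,.13,.103),(160,258)),(D,(.095,.13,.103),(350,188)),(D,(.095,-.13,.103),(525,372)),(D,(-.095,-.13,.103),(294,470)),(D,(-.095,-.13,0),(312,558)),(D,(.095,-.13,0),(510,458))]
def r(p): return np.concatenate([proj(c,b2w(p[:3],np.array(m)))[0]-(np.array(q)/3+[200,110]) for c,m,q in o])
R=least_squares(r,[.57,.03,-.2]);p=R.x;print(p.round(4)); print(r(p).reshape(-1,2).round(1).tolist())
# handle geometry
H=[ (S,(397,86)),(D,(373,545))]
X,e=tri([(c,np.array(q)/3+[200,110]) for c,q in H]); print("handle mid",X,e)
c,s=np.cos(p[2]),np.sin(p[2]); Ri=np.array([[c,s],[-s,c]])
for n,X in (("handle",X),("knee",np.array([.4435,-.0952,.1266])),("st",np.array([.5139,-.1052,.0973])),("tin",np.array([.4607,-.2548,0])),("bar",np.array([.4464,.0576,.0966]))): print(n,Ri@(X[:2]-p[:2]),X[2])
print(b2w(p,[(-.133,0,.102),(-.06,.03,.088),(-.025,-.144,.1),(-.133,-.06,.102)]))
```

```text
[ 0.5734  0.0297 -0.2501]
[[0.4, -1.9], [1.2, -1.5], [0.7, -0.1], [0.1, -0.2], [-1.8, -0.7], [-0.5, -0.6], [-0.2, -0.8], [0.0, 0.8], [-2.1, -1.5], [-0.4, -1.8], [-0.1, -0.7], [3.2, 1.3], [-2.0, -0.5], [-0.1, -1.2]]
handle mid [ 0.43177435 -0.15460234  0.12486782] [np.float64(0.21994213520861766), np.float64(0.32200061807081004)]
handle [-0.09160155 -0.21362466] 0.12486782209862315
knee [-0.09494122 -0.15316827] 0.1266
st [-0.02425631 -0.14543498] 0.0973
tin [-0.03877925 -0.30354723] 0.0
bar [-0.12994558 -0.00440354] 0.0966
[[ 0.44453035  0.06262245  0.102     ]
 [ 0.52268389  0.07362362  0.088     ]
 [ 0.51353457 -0.10362561  0.1       ]
 [ 0.42968186  0.0044888   0.102     ]]
```

```bash
cat >> h.py <<'E'
from scipy.spatial.transform import Rotation as Ro
BP=[0.5734,0.0297,-0.2501]
def toolR(flip=1,lean=0,yaw=None):
    # x down (top leaning toward front by lean rad), y = flip*box x
    yaw=BP[2] if yaw is None else yaw
    bx=np.array([np.cos(yaw),np.sin(yaw),0]); z=np.array([0,0,1.])
    x=-np.cos(lean)*z+np.sin(lean)*bx
    y=flip*(np.cos(lean)*bx+np.sin(lean)*z)
    return np.c_[x,y,np.cross(x,y)]
def bpt(P): return b2w(BP,P)[0]
def delta(p,R,p0,R0):
    R0=Ro.from_matrix(R0).as_matrix()
    return np.r_[R0.T@(np.array(p)-p0)/.025, Ro.from_matrix(R0.T@R).as_rotvec()/np.radians(6)]
def w2b(P):
    c,s=np.cos(BP[2]),np.sin(BP[2]);P=np.array(P); q=np.array([[c,s],[-s,c]])@(P[:2]-BP[:2]); return np.r_[q,P[2]]
E
python3 - <<'E'
from h import *
from plant import telemetry
o=telemetry.observe()
p=bpt((-.133,0,.1));p[2]=.215
print(delta(p,toolR(),o['tcp_pos'],o['ee_rot']).round(2))
E
```

```text
[  1.65 -14.68  15.91  14.12  -0.     0.  ]
```

Emit:
servo_tool(
  deltas=[
    [30, 0.8, -7.3, 8, 7, 0, 0],
    [30, 0.8, -7.3, 8, 7, 0, 0],
    [30, 0.8, -7.3, 8, 7, 0, 0],
    [30, 0.8, -7.3, 8, 7, 0, 0],
    [30, 1.6, -14.7, 15.9, 14.1, 0, 0],
    [30, 1.6, -14.7, 15.9, 14.1, 0, 0],
    [30, 1.6, -14.7, 15.9, 14.1, 0, 0],
    [30, 1.6, -14.7, 15.9, 14.1, 0, 0],
  ],
  grip_force=30,
)

```text
time_s: 2.17
tcp_pos: [0.3481, 0.2458, 0.2319]
ee_rot: [[0.001, 0.975, 0.221], [0.0, 0.221, -0.975], [-1.0, 0.001, -0.0]]
ft_force: [1.6, 0.3, 0.7]
opening: 0.349
```

Run:
```python
from h import *
from plant import telemetry
o=telemetry.observe()
p=bpt((-.133,0,.1));p[2]=.215
print(o['time_s'],o['tcp_pos'],o['joints'].round(2),delta(p,toolR(),o['tcp_pos'],o['ee_rot']).round(2))
```

```text
2.1667 [0.34808043 0.24583598 0.23188055] [ 0.33 -0.23  2.02 -0.    1.35  0.11] [ 0.68  2.14  8.    4.52 -0.   -0.01]
```

Emit:
servo_tool(
  deltas=[
    [30, 0.7, 2.1, 8, 4.5, 0, 0],
    [30, 0.7, 2.1, 8, 4.5, 0, 0],
    [30, 0.7, 2.1, 8, 4.5, 0, 0],
    [30, 0.7, 2.1, 8, 4.5, 0, 0],
    [30, 0.7, 2.1, 8, 4.5, 0, 0],
    [30, 0.7, 2.1, 8, 4.5, 0, 0],
    [30, 0.7, 2.1, 8, 4.5, 0, 0],
    [30, 0.7, 2.1, 8, 4.5, 0, 0],
  ],
)

```text
time_s: 2.83
tcp_pos: [0.4439, 0.0649, 0.2142]
ee_rot: [[-0.0, 0.971, -0.24], [0.001, -0.24, -0.971], [-1.0, -0.001, -0.0]]
ft_force: [0.7, -0.0, -0.6]
opening: 0.349
```

Run:
```python
from h import *
from plant import telemetry,cams
o=telemetry.observe()
f=cams.grab_frame("wrist"); cv2.imwrite("pics/w1.png",f["img"][:,:,::-1])
for q in ("pull_bar","knee_handle"): print(cams.place_of("wrist",q))
p=bpt((-.133,0,.1));p[2]=.215
print(o['time_s'],o['tcp_pos'],o['ee_rot'].tolist(),o['joints'].round(2),delta(p,toolR(),o['tcp_pos'],o['ee_rot']).round(2))
W=wcam(f,o['tcp_pos'],o['ee_rot'])
C=[(-.133,y,.102) for y in(-.06,0,.06)]+[(-.095,y,.105) for y in (-.13,0,.13)]+[(-.093,-.211,.125)]
print(proj(W,b2w(BP,C)).round(0).tolist())
```

```text
[{'centre': [322.3, 209.7], 'confidence': 0.58}]
[]
2.8333 [0.44392321 0.06491394 0.21419505] [[-0.0004630909407976588, 0.9706892928615819, -0.2403374341850694], [0.0005336670428944863, -0.24033718583883357, -0.9706893181149967], [-0.9999997503731028, -0.0005777775973465739, -0.00040672691099198844]] [-0.13 -0.14  1.98  0.    1.3   0.12] [-0.03  0.05  0.08  0.07 -0.    0.01]
[[324.0, 280.0], [325.0, 210.0], [326.0, 127.0], [367.0, 354.0], [376.0, 211.0], [390.0, 10.0], [368.0, 445.0]]
```

View pics/w1.png

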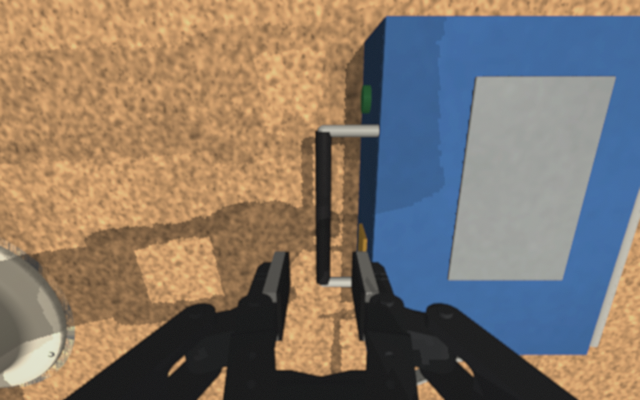

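Emit:
servo_tool(
  deltas=[
    [30, 1.5, 0.04, 0, 0, 0, 0],
    [30, 3, 0.04, 0, 0, 0, 0],
    [30, 4.2, 0.04, 0, 0, 0, 0],
    [30, 4.2, 0.04, 0, 0, 0, 0],
    [5, 4.2, 0.04, 0, 0, 0, 0],
    [5, 4.2, 0.04, 0, 0, 0, 0],
    [5, 4.2, 0.04, 0, 0, 0, 0],
    [5, 4.2, 0.04, 0, 0, 0, 0],
  ],
  grip_force=30,
)

```text
time_s: 3.65
tcp_pos: [0.4458, 0.065, 0.1107]
ee_rot: [[0.002, 0.971, -0.24], [0.001, -0.24, -0.971], [-1.0, 0.002, -0.001]]
ft_force: [-0.7, 4.0, -1.8]
opening: 0.127
```

Run:
```python
from h import *
from plant import telemetry,cams
o=telemetry.observe();print(o['tcp_pos'],w2b(o['tcp_pos']),o['ft_force'],o['ft_torque'],o['opening'])
for n in ["side","wrist"]:
    f=cams.grab_frame(n); im=f["img"][:,:,::-1]
    cv2.imwrite(f"pics/{n}2.png",im)
# cumulative arc rows: theta -> shift in tool axes from current
L=.228
for th in (.05,.1,.15,.2,.3,.4,.5,.6,.7,.8,.9,1.,1.05,1.1,1.15,1.2,1.25,1.28,1.3):
    dx=L*(1-np.cos(th)); dz=L*np.sin(th); print(th,"tool x %.2f y %.2f"%(-dz/.025,dx/.025))
```

```text
[0.44578805 0.06497895 0.11070279] [-0.13237322  0.00259727  0.11070279] [-0.74367586  4.01448067 -1.82469405] [0.47258576 0.15092235 0.02490612] 0.12714519870271596
0.05 tool x -0.46 y 0.01
0.1 tool x -0.91 y 0.05
0.15 tool x -1.36 y 0.10
0.2 tool x -1.81 y 0.18
0.3 tool x -2.70 y 0.41
0.4 tool x -3.55 y 0.72
0.5 tool x -4.37 y 1.12
0.6 tool x -5.15 y 1.59
0.7 tool x -5.88 y 2.14
0.8 tool x -6.54 y 2.77
0.9 tool x -7.14 y 3.45
1.0 tool x -7.67 y 4.19
1.05 tool x -7.91 y 4.58
1.1 tool x -8.13 y 4.98
1.15 tool x -8.32 y 5.39
1.2 tool x -8.50 y 5.82
1.25 tool x -8.65 y 6.24
1.28 tool x -8.74 y 6.51
1.3 tool x -8.79 y 6.68
```

View pics/side2.png

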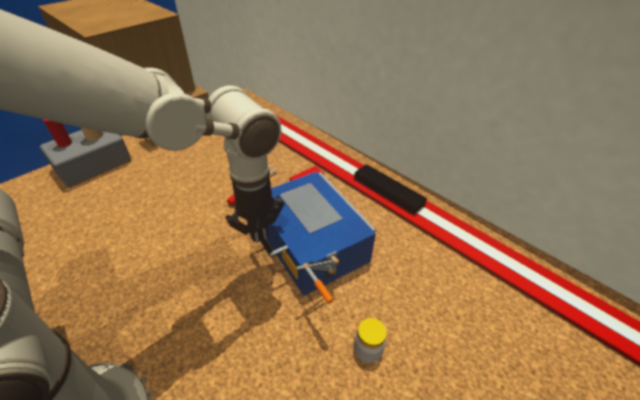

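View pics/wrist2.png

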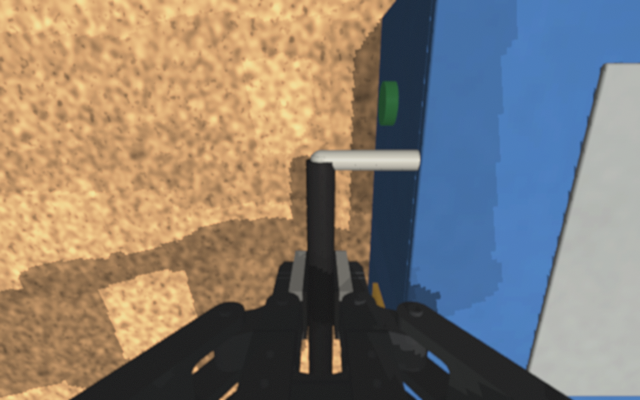

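Emit:
servo_tool(
  deltas=[
    [5, -0.46, 0.01, 0, 0, 0, 0],
    [5, -0.91, 0.05, 0, 0, 0, 0],
    [5, -1.36, 0.1, 0, 0, 0, 0],
    [5, -1.81, 0.18, 0, 0, 0, 0],
    [5, -2.26, 0.28, 0, 0, 0, 0],
    [5, -2.7, 0.41, 0, 0, 0, 0],
    [5, -3.13, 0.55, 0, 0, 0, 0],
    [5, -3.55, 0.72, 0, 0, 0, 0],
  ],
)

```text
time_s: 4.42
tcp_pos: [0.4629, 0.0607, 0.1986]
ee_rot: [[0.001, 0.971, -0.24], [0.001, -0.24, -0.971], [-1.0, 0.001, -0.002]]
ft_force: [2.3, 4.6, -8.1]
opening: 0.13
```

Run:
```python
from h import *
from plant import telemetry,cams
o=telemetry.observe();print(o['tcp_pos'],w2b(o['tcp_pos']),o['ft_force'],o['ft_torque'],o['opening'])
b=w2b(o['tcp_pos'])-np.r_[-.1324,0,.1107]; 
print("theta est",np.arcsin(b[2]/.228),np.arccos(1-b[0]/.228))
```

```text
[0.46290019 0.0606903  0.19861178] [-0.11473203  0.00267732  0.19861178] [ 2.31511008  4.62537665 -8.12332606] [ 0.72243615 -0.41460617 -0.01879814] 0.13035925485819633
theta est 0.3958341754057669 0.3962653894230013
```

Tracks the arc well. Continue from θ=0.4 to 0.8.

Emit:
servo_tool(
  deltas=[
    [5, -0.41, 0.19, 0, 0, 0, 0],
    [5, -0.82, 0.4, 0, 0, 0, 0],
    [5, -1.21, 0.63, 0, 0, 0, 0],
    [5, -1.6, 0.87, 0, 0, 0, 0],
    [5, -1.97, 1.13, 0, 0, 0, 0],
    [5, -2.33, 1.42, 0, 0, 0, 0],
    [5, -2.66, 1.73, 0, 0, 0, 0],
    [5, -2.99, 2.05, 0, 0, 0, 0],
  ],
)

```text
time_s: 5.08
tcp_pos: [0.5119, 0.0486, 0.273]
ee_rot: [[-0.002, 0.971, -0.24], [0.002, -0.24, -0.971], [-1.0, -0.003, -0.001]]
ft_force: [-1.6, 4.6, -5.3]
opening: 0.126
```

Emit:
servo_tool(
  deltas=[
    [5, -0.31, 0.33, 0, 0, 0, 0],
    [5, -0.6, 0.68, 0, 0, 0, 0],
    [5, -0.88, 1.04, 0, 0, 0, 0],
    [5, -1.13, 1.42, 0, 0, 0, 0],
    [5, -1.37, 1.81, 0, 0, 0, 0],
    [5, -1.59, 2.21, 0, 0, 0, 0],
    [5, -1.78, 2.62, 0, 0, 0, 0],
    [5, -1.78, 2.62, 0, 0, 0, 0],
  ],
)

```text
time_s: 5.75
tcp_pos: [0.5775, 0.0323, 0.319]
ee_rot: [[0.003, 0.971, -0.24], [0.001, -0.24, -0.971], [-1.0, 0.003, -0.002]]
ft_force: [0.4, 4.7, -0.6]
opening: 0.124
```

Run:
```python
from h import *
from plant import telemetry,cams
o=telemetry.observe();print(o['time_s'],o['tcp_pos'],w2b(o['tcp_pos']),o['ft_force'],o['ft_torque'],o['opening'])
b=w2b(o['tcp_pos'])-np.r_[-.1324,0,.1107]; 
print("theta est",np.arcsin(b[2]/.228),np.arccos(1-b[0]/.228))
for n in ["side","scene"]:
    f=cams.grab_frame(n); im=f["img"][:,:,::-1]
    cv2.imwrite(f"pics/{n}3.png",cv2.resize(im[100:320,180:460],None,fx=2.5,fy=2.5,interpolation=cv2.INTER_CUBIC))
    for q in ("knee_axis","stay_top","knee_handle"): print(n,q,[(x['centre'],round(x['confidence'],2)) for x in cams.place_of(n,q)[:2]])
```

```text
5.75 [0.57752491 0.0323421  0.31897268] [0.00334266 0.00358082 0.31897268] [ 0.42836702  4.70028191 -0.61659957] [ 0.75056682 -0.05855823 -0.01731265] 0.12379452368364414
theta est 1.151748160167316 1.1542139678691206
side knee_axis [([344.1, 239.1], 0.73)]
side stay_top [([365.6, 212.1], 0.77)]
side knee_handle [([362.0, 259.4], 0.69)]
scene knee_axis []
scene stay_top [([289.4, 130.8], 0.68)]
scene knee_handle []
```

View pics/side3.png

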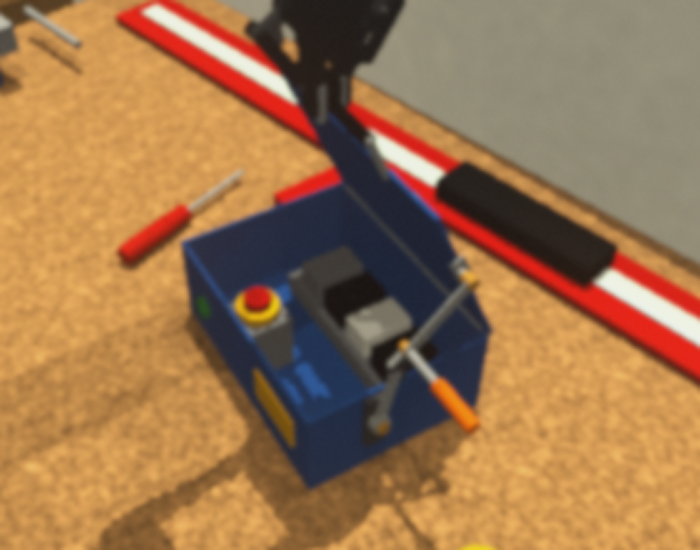

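View pics/scene3.png

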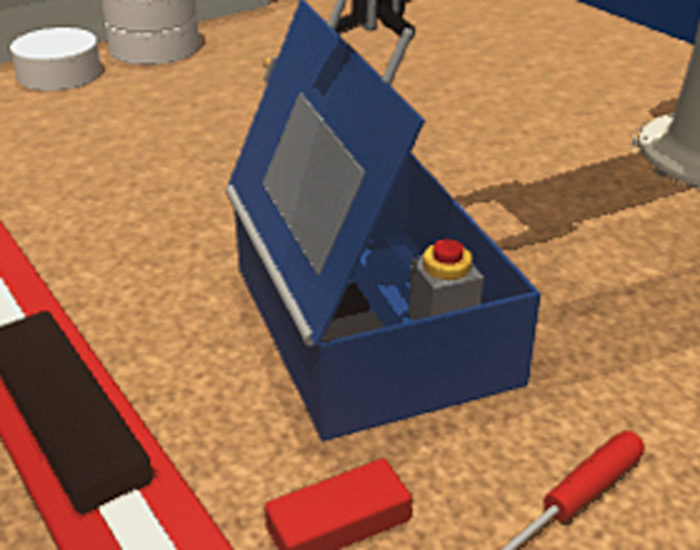

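Emit:
servo_tool(
  deltas=[
    [5, -0.09, 0.21, 0, 0, 0, 0],
    [5, -0.18, 0.42, 0, 0, 0, 0],
    [5, -0.22, 0.52, 0, 0, 0, 0],
    [5, -0.22, 0.52, 0, 0, 0, 0],
    [5, -0.22, 0.52, 0, 0, 0, 0],
  ],
)

```text
time_s: 6.57
tcp_pos: [0.5887, 0.0296, 0.3236]
ee_rot: [[0.002, 0.971, -0.239], [0.001, -0.239, -0.971], [-1.0, 0.001, -0.001]]
ft_force: [0.5, 5.0, -0.5]
opening: 0.129
```

Run:
```python
from h import *
from plant import telemetry,cams
o=telemetry.observe();b=w2b(o['tcp_pos'])-np.r_[-.1324,0,.1107]; 
print(o['ft_force'],"theta est",np.arcsin(b[2]/.228),np.arccos(1-b[0]/.228))
for z in (.05,.0575,.065,.0725): print(z,proj(D,bpt((-.03,-.144,z))))
```

```text
[ 0.45258044  4.99135144 -0.45701561] theta est 1.2053587520251803 1.2087381045246683
0.05 [[330.52486074 274.83604641]]
0.0575 [[330.6488545  272.81340577]]
0.065 [[330.77443052 270.76495469]]
0.0725 [[330.90161927 268.69019597]]
```

Emit:
servo_tool(
  deltas=[
    [5, -0.05, 0.13, 0, 0, 0, 0],
    [5, -0.1, 0.26, 0, 0, 0, 0],
    [5, -0.13, 0.39, 0, 0, 0, 0],
    [5, -0.13, 0.39, 0, 0, 0, 0],
  ],
)

```text
time_s: 6.9
tcp_pos: [0.5985, 0.0272, 0.3272]
ee_rot: [[0.002, 0.971, -0.239], [0.001, -0.239, -0.971], [-1.0, 0.002, -0.001]]
ft_force: [0.5, 5.9, 0.8]
opening: 0.126
```

Emit:
servo_tool(
  deltas=[
    [5, -0.03, 0.09, 0, 0, 0, 0],
    [5, -0.06, 0.18, 0, 0, 0, 0],
    [5, -0.06, 0.18, 0, 0, 0, 0],
  ],
)

```text
time_s: 7.15
tcp_pos: [0.6029, 0.0261, 0.3286]
ee_rot: [[0.002, 0.971, -0.239], [0.001, -0.239, -0.971], [-1.0, 0.002, -0.001]]
ft_force: [1.1, 5.7, 0.1]
opening: 0.128
```

Run:
```python
from h import *
from plant import telemetry,cams
o=telemetry.observe();b=w2b(o['tcp_pos'])-np.r_[-.1324,0,.1107]; 
print(o['ft_force'],o['ft_torque'],"theta est",np.arcsin(b[2]/.228),np.arccos(1-b[0]/.228))
for n in ["side"]:
    f=cams.grab_frame(n); im=f["img"][:,:,::-1]
    cv2.imwrite(f"pics/{n}4.png",cv2.resize(im[180:300,280:420],None,fx=5,fy=5,interpolation=cv2.INTER_CUBIC))
```

```text
[1.06660952 5.66267979 0.08405146] [ 0.76049078 -0.28778962 -0.01751106] theta est 1.2722630397158579 1.276581186985648
```

View pics/side4.png

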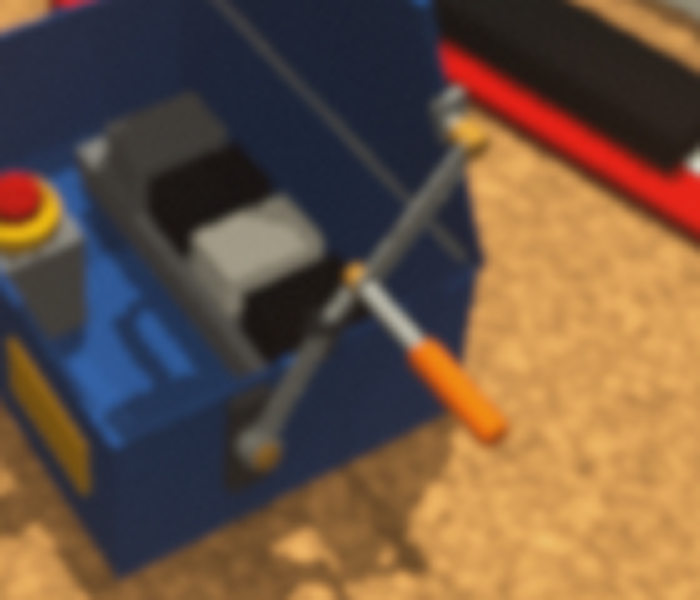

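Emit:
servo_tool(
  deltas=[
    [5, -0.02, 0.09, 0, 0, 0, 0],
    [5, -0.04, 0.18, 0, 0, 0, 0],
    [5, -0.04, 0.18, 0, 0, 0, 0],
  ],
)

```text
time_s: 7.45
tcp_pos: [0.6069, 0.0251, 0.3298]
ee_rot: [[0.002, 0.971, -0.239], [0.001, -0.239, -0.971], [-1.0, 0.001, -0.001]]
ft_force: [-0.7, 4.5, 1.4]
opening: 0.123
```

```bash
cat > st.py <<'E'
from h import *
from plant import telemetry,cams
import sys
o=telemetry.observe();b=w2b(o['tcp_pos'])-np.r_[-.1324,0,.1107]; 
print(o['time_s'],o['ft_force'].round(2),o['ft_torque'].round(2),"theta est",np.arcsin(b[2]/.228).round(3),np.arccos(1-b[0]/.228).round(3))
n="side"
f=cams.grab_frame(n); im=f["img"][:,:,::-1]
cv2.imwrite(f"pics/{n}{sys.argv[1]}.png",cv2.resize(im[180:300,280:420],None,fx=5,fy=5,interpolation=cv2.INTER_CUBIC))
E
python3 st.py 5
```

```text
7.45 [-0.73  4.55  1.42] [ 0.89  0.07 -0.02] theta est 1.291 1.295
```

View pics/side5.png

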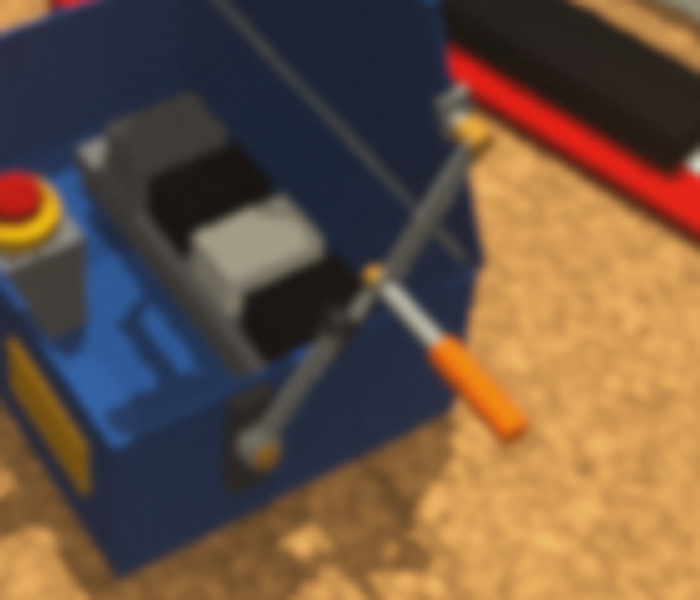

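Emit:
servo_tool(
  deltas=[
    [5, -0.02, 0.07, 0, 0, 0, 0],
    [5, -0.03, 0.11, 0, 0, 0, 0],
    [5, -0.03, 0.11, 0, 0, 0, 0],
  ],
)

```text
time_s: 7.75
tcp_pos: [0.6095, 0.0244, 0.3305]
ee_rot: [[0.001, 0.971, -0.239], [0.001, -0.239, -0.971], [-1.0, 0.001, -0.001]]
ft_force: [-0.3, 4.8, 2.1]
opening: 0.128
```

```bash
python3 st.py 6
```

```text
7.75 [-0.31  4.81  2.12] [ 0.81  0.12 -0.  ] theta est 1.302 1.307
```

View pics/side6.png

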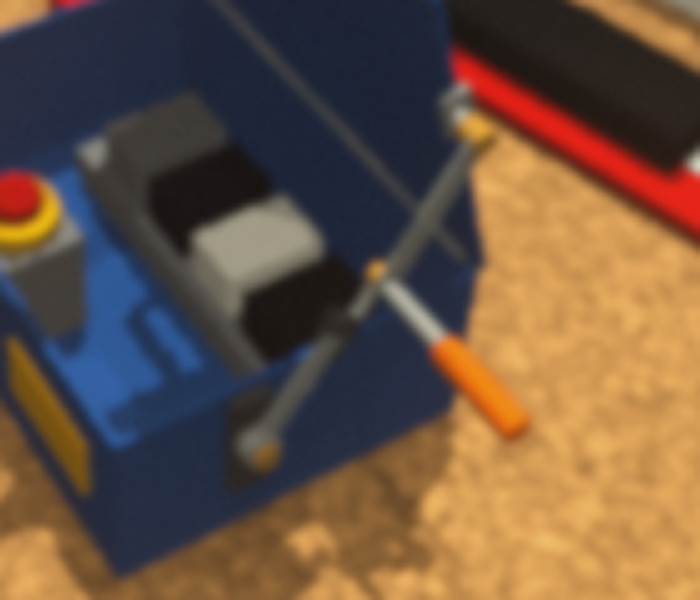

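Emit:
servo_tool(
  deltas=[
    [5, 0.05, -0.17, 0, 0, 0, 0],
    [5, 0.1, -0.33, 0, 0, 0, 0],
    [5, 0.15, -0.49, 0, 0, 0, 0],
    [5, 0.2, -0.65, 0, 0, 0, 0],
    [5, 0.25, -0.8, 0, 0, 0, 0],
    [5, 0.3, -0.91, 0, 0, 0, 0],
    [5, 0.3, -0.91, 0, 0, 0, 0],
  ],
)

```text
time_s: 8.38
tcp_pos: [0.5867, 0.0301, 0.3228]
ee_rot: [[0.0, 0.971, -0.239], [0.001, -0.239, -0.971], [-1.0, 0.0, -0.001]]
ft_force: [-2.1, 5.1, 1.9]
opening: 0.125
```

```bash
python3 st.py 7
```

```text
8.3833 [-2.08  5.13  1.94] [0.83 0.28 0.02] theta est 1.195 1.199
```

View pics/side7.png

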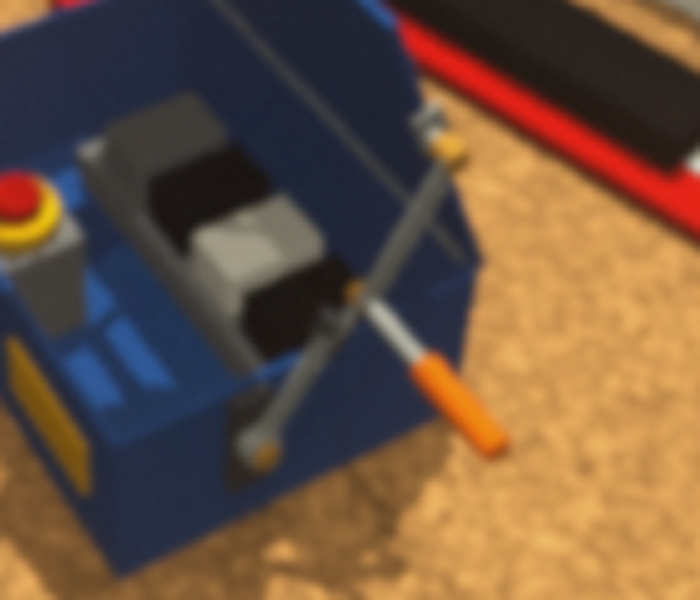

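Emit:
servo_tool(
  deltas=[
    [5, 0.05, -0.1, 0, 0, 0, 0],
    [5, 0.09, -0.2, 0, 0, 0, 0],
    [5, 0.09, -0.2, 0, 0, 0, 0],
  ],
)

```text
time_s: 8.68
tcp_pos: [0.5834, 0.0309, 0.3215]
ee_rot: [[0.005, 0.971, -0.239], [0.0, -0.239, -0.971], [-1.0, 0.005, -0.001]]
ft_force: [2.8, 4.3, 1.8]
opening: 0.124
```

Emit:
servo_tool(
  deltas=[
    [5, 0.04, -0.08, 0, 0, 0, 0],
    [5, 0.07, -0.16, 0, 0, 0, 0],
    [5, 0.07, -0.16, 0, 0, 0, 0],
  ],
)

```text
time_s: 8.93
tcp_pos: [0.5814, 0.0314, 0.3208]
ee_rot: [[0.011, 0.971, -0.24], [-0.001, -0.24, -0.971], [-1.0, 0.011, -0.002]]
ft_force: [9.5, 3.9, 1.5]
opening: 0.128
```

```bash
python3 st.py 8
```

```text
8.9333 [9.52 3.93 1.54] [ 0.56 -1.59  0.03] theta est 1.172 1.173
```

View pics/side8.png

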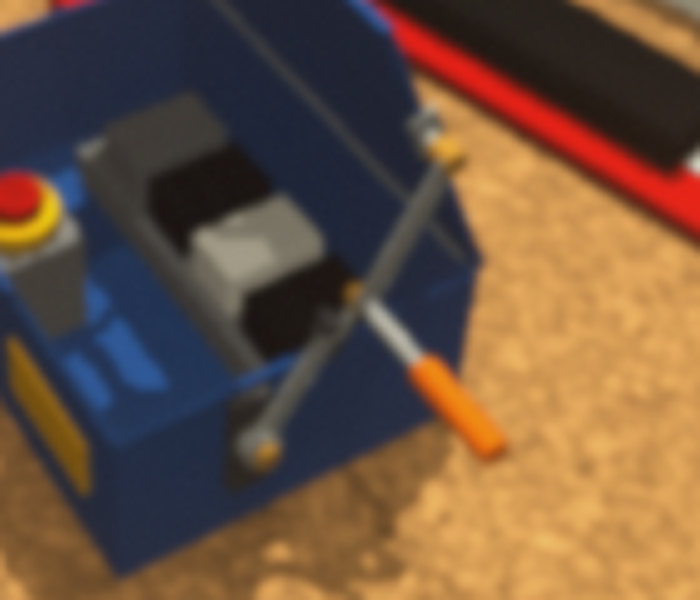

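Emit:
servo_tool(
  deltas=[
    [5, -0.06, 0.14, 0, 0, 0, 0],
    [5, -0.06, 0.14, 0, 0, 0, 0],
    [30, -0.06, 0.14, 0, 0, 0, 0],
    [30, -0.06, 0.14, 0, 0, 0, 0],
    [30, -0.06, 0.14, 0, 0, 0, 0],
  ],
)

```text
time_s: 9.4
tcp_pos: [0.5818, 0.03, 0.3195]
ee_rot: [[0.0, 0.971, -0.24], [-0.001, -0.24, -0.971], [-1.0, 0.0, 0.001]]
ft_force: [-0.0, -0.4, -0.3]
opening: 0.349
```

```bash
python3 st.py 9;python3 - <<'E'
from plant import cams
import cv2
f=cams.grab_frame("wrist"); cv2.imwrite("pics/w9.png",f["img"][:,:,::-1])
E
```

```text
9.4 [-0.01 -0.44 -0.34] [ 0.03 -0.01 -0.04] theta est 1.157 1.177
```

View pics/w9.png

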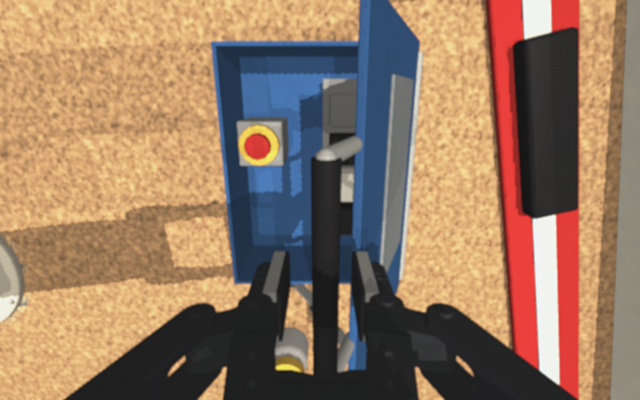

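View pics/side9.png

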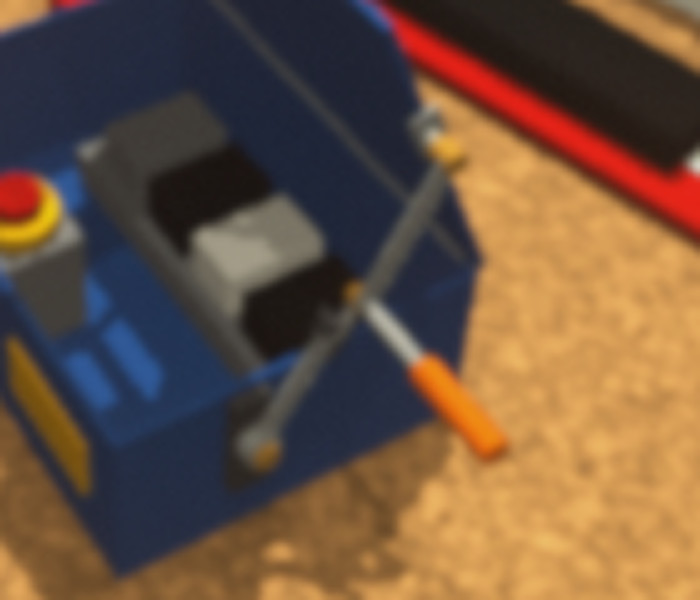

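Emit:
servo_tool(
  deltas=[
    [30, -1, 0, 0, 0, 0, 0],
    [30, -2, 0, 0, 0, 0, 0],
    [30, -2, -1.5, 0, 0, 0, 0],
    [0, -2, -3, 0, 0, 0, 0],
    [0, -2, -4.2, 0, 0, 0, 0],
    [0, -2, -4.2, 0, 0, 0, 0],
  ],
)

```text
time_s: 10.0
tcp_pos: [0.4761, 0.0571, 0.3692]
ee_rot: [[-0.002, 0.971, -0.239], [0.0, -0.239, -0.971], [-1.0, -0.002, 0.0]]
ft_force: [-0.8, -0.3, 0.1]
opening: 0.001
```

Run:
```python
from h import *
from plant import cams,telemetry
o=telemetry.observe()
f=cams.grab_frame("wrist"); cv2.imwrite("pics/w10.png",f["img"][:,:,::-1])
W=wcam(f,o['tcp_pos'],o['ee_rot'])
ob=[]
for n,c in(("wrist",W),("side",D),("scene",S)):
    if n!="wrist": cams.grab_frame(n)
    r=cams.place_of(n,"reset_top"); print(n,[(x['centre'],x['confidence']) for x in r]); 
    if r: ob.append((c,np.array(r[0]['centre'])))
X,e=tri(ob);print(X,w2b(X),e)
print(o['tcp_pos'],w2b(o['tcp_pos']),[proj(c,bpt((-.06,.03,.088))) for c in(W,D,S)])
```

```text
wrist [([356.1, 143.5], 0.96)]
side [([281.9, 219.6], 0.58)]
scene [([359.3, 196.3], 0.53)]
[0.51939254 0.06923941 0.09093623] [-0.0621132   0.02494236  0.09093623] [np.float64(1.138990536857491), np.float64(0.3356346081321638), np.float64(0.3051968640275105)]
[0.47613286 0.0570618  0.36915256] [-0.10101301  0.00243681  0.36915256] [array([[356.72809671, 139.33540055]]), array([[281.91391876, 218.49520536]]), array([[359.12718483, 198.97679963]])]
```

View pics/w10.png

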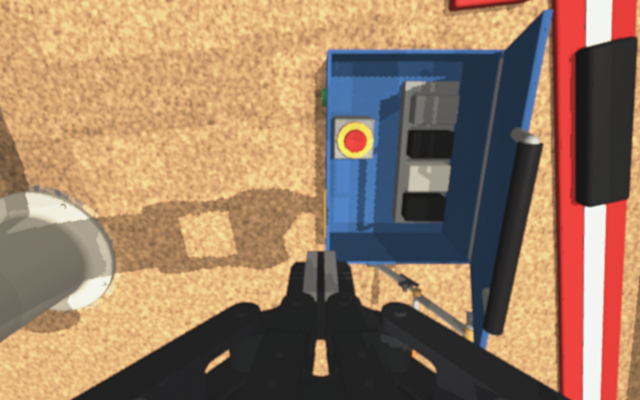

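Run:
```python
from h import *
from plant import telemetry
o=telemetry.observe();R=toolR(lean=.15)
for z in(.16,.1):
    p=bpt((-.061,.028,z))-.025*R[:,0]; print(z,delta(p,R,o['tcp_pos'],o['ee_rot']).round(2))
```

```text
0.16 [ 7.38  1.26 -1.03  0.07 -0.    1.43]
0.1 [ 9.78  1.26 -1.03  0.07 -0.    1.43]
```

Emit:
servo_tool(
  deltas=[
    [0, 0, 0.4, -0.5, 0, 0, 0.7],
    [0, 1.6, 1, -1, 0, 0, 1.4],
    [0, 3.2, 1.26, -1.03, 0, 0, 1.4],
    [0, 4.8, 1.26, -1.03, 0, 0, 1.4],
    [0, 6.4, 1.26, -1.03, 0, 0, 1.4],
    [0, 7.4, 1.26, -1.03, 0, 0, 1.4],
    [0, 7.4, 1.26, -1.03, 0, 0, 1.4],
  ],
)

```text
time_s: 10.88
tcp_pos: [0.5128, 0.0733, 0.177]
ee_rot: [[0.128, 0.962, -0.24], [-0.034, -0.238, -0.971], [-0.991, 0.133, 0.002]]
ft_force: [-1.6, 0.4, -0.9]
opening: -0.002
```

Run:
```python
from h import *
from plant import cams,telemetry
o=telemetry.observe();R=toolR(lean=.15)
print(o['tcp_pos'],o['ft_force'],o['joints'].round(2),"tip",w2b(o['tcp_pos']+.025*o['ee_rot'][:,0]))
for z in(.1,.088,.082):
    p=bpt((-.061,.028,z))-.025*R[:,0]; print(z,delta(p,R,o['tcp_pos'],o['ee_rot']).round(2))
for n in("wrist","side"):
    f=cams.grab_frame(n); im=f["img"][:,:,::-1]; cv2.imwrite(f"pics/{n}11.png",im)
```

```text
[0.51276733 0.07332173 0.17699604] [-1.57879532  0.41859602 -0.87227771] [-0.08  0.    1.93 -0.03  1.08  0.18] tip [-0.06622046  0.02722482  0.15221779]
0.1 [ 2.1  -0.09 -0.03  0.07  0.01  0.16]
0.088 [ 2.57 -0.15 -0.03  0.07  0.01  0.16]
0.082 [ 2.81 -0.18 -0.03  0.07  0.01  0.16]
```

View pics/wrist11.png

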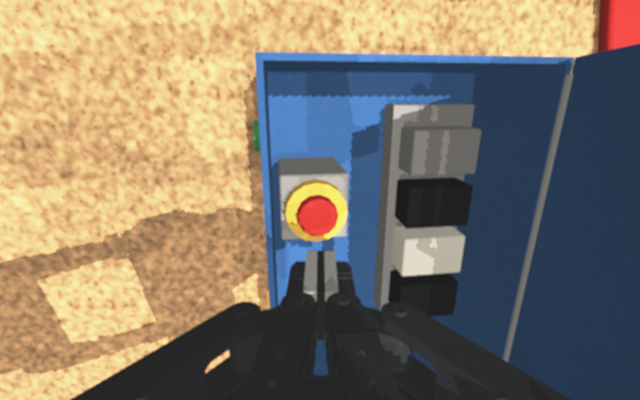

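View pics/side11.png

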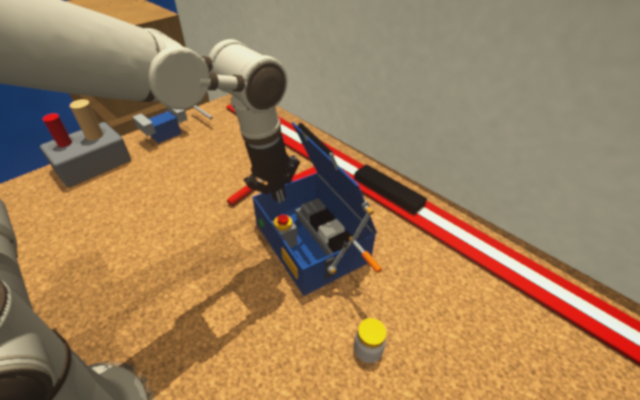

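Emit:
servo_tool(
  deltas=[
    [0, 0.8, 0, 0, 0, 0, 0],
    [0, 1.6, -0.05, 0, 0, 0, 0.1],
    [0, 2.1, -0.1, 0, 0, 0, 0.1],
    [0, 2.4, -0.12, 0, 0, 0, 0.1],
    [0, 2.4, -0.12, 0, 0, 0, 0.1],
  ],
)

```text
time_s: 11.4
tcp_pos: [0.5234, 0.0717, 0.1253]
ee_rot: [[0.153, 0.959, -0.24], [-0.038, -0.237, -0.971], [-0.988, 0.158, -0.0]]
ft_force: [0.0, 0.9, -0.3]
opening: 0.001
```

Emit:
servo_tool(
  deltas=[
    [0, 0.12, -0.01, 0, 0, 0, 0],
    [0, 0.24, -0.02, 0, 0, 0, 0],
    [0, 0.32, -0.03, 0, 0, 0, 0],
    [0, 0.32, -0.03, 0, 0, 0, 0],
  ],
)

```text
time_s: 11.73
tcp_pos: [0.5238, 0.0717, 0.1172]
ee_rot: [[0.154, 0.959, -0.24], [-0.038, -0.237, -0.971], [-0.987, 0.158, -0.0]]
ft_force: [0.8, -0.3, 1.5]
opening: 0.002
```

Run:
```python
from h import *
from plant import telemetry
o=telemetry.observe()
print(o['tcp_pos'],o['ft_force'],"tip",w2b(o['tcp_pos']+.025*o['ee_rot'][:,0]))
```

```text
[0.52376925 0.07167361 0.11719449] [ 0.80516103 -0.29801362  1.49439041] tip [-0.05451506  0.02842244  0.09251015]
```

Emit:
servo_tool(
  deltas=[
    [0, 0.1, -0.02, 0, 0, 0, 0],
    [0, 0.2, -0.03, 0, 0, 0, 0],
    [0, 0.2, -0.03, 0, 0, 0, 0],
  ],
)

```text
time_s: 11.98
tcp_pos: [0.5238, 0.0717, 0.1119]
ee_rot: [[0.154, 0.959, -0.24], [-0.038, -0.237, -0.971], [-0.987, 0.158, -0.0]]
ft_force: [0.2, -0.1, 5.0]
opening: -0.003
```

Emit:
servo_tool(
  deltas=[
    [0, 0.05, -0.01, 0, 0, 0, 0],
    [0, 0.1, -0.02, 0, 0, 0, 0],
    [0, 0.1, -0.02, 0, 0, 0, 0],
  ],
)

```text
time_s: 12.23
tcp_pos: [0.524, 0.0717, 0.1112]
ee_rot: [[0.154, 0.959, -0.24], [-0.038, -0.237, -0.971], [-0.987, 0.159, 0.0]]
ft_force: [-5.4, -0.2, 15.4]
opening: -0.002
```

Run:
```python
from h import *
from plant import telemetry,cams
o=telemetry.observe()
print(o['tcp_pos'],o['ft_force'],"tip",w2b(o['tcp_pos']+.025*o['ee_rot'][:,0]))
f=cams.grab_frame("wrist"); cv2.imwrite("pics/w12.png",f["img"][:,:,::-1])
```

```text
[0.52404012 0.0716853  0.11116262] [-5.42852702 -0.2479413  15.42083324] tip [-0.05425195  0.02849398  0.08647884]
```

View pics/w12.png

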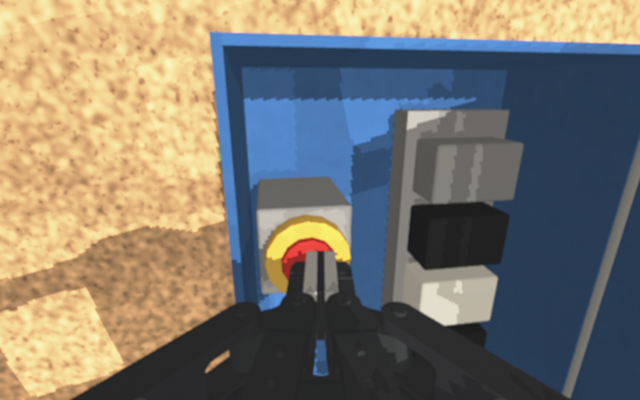

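Emit:
servo_tool(
  deltas=[
    [0, -0.6, 0, 0, 0, 0, 0],
    [0, -2, 0, 0, 0, 0, 0],
    [0, -3.5, 0, 0, 0, 0, 0],
    [30, -5, 0, 0, 0, 0, 0],
    [50, -6.5, 0, 0, 0, 0, 0],
    [50, -7, 0, 0, 0, 0, 0],
  ],
)

```text
time_s: 12.78
tcp_pos: [0.4976, 0.0785, 0.2876]
ee_rot: [[0.16, 0.958, -0.24], [-0.038, -0.236, -0.971], [-0.986, 0.164, -0.001]]
ft_force: [-0.8, 0.4, -0.1]
opening: 0.419
```

Run:
```python
from h import *
from plant import telemetry,cams
o=telemetry.observe();print(o['tcp_pos'],w2b(o['tcp_pos']),o['ft_force'])
d={}
for n in("side","scene","wrist"):
    f=cams.grab_frame(n); im=f["img"][:,:,::-1]; cv2.imwrite(f"pics/{n}13.png",im)
    if n=="wrist": W=wcam(f,o['tcp_pos'],o['ee_rot'])
    for q in("knee_handle","knee_axis","stay_top"):
        r=cams.place_of(n,q); print(n,q,[(x['centre'],round(x['confidence'],2)) for x in r[:2]])
        if r: d[n,q]=np.array(r[0]['centre'])
C=dict(side=D,scene=S,wrist=W)
for q in("knee_handle","knee_axis","stay_top"):
    ob=[(C[n],d[n,q]) for n in C if (n,q) in d]
    if len(ob)>1: X,e=tri(ob); print(q,X,w2b(X),np.round(e,1))
for n in C: print(n,proj(C[n],bpt((.01,-.211,.145))))
im=cv2.imread("pics/side13.png"); cv2.imwrite("pics/side13z.png",cv2.resize(im[180:300,280:420],None,fx=5,fy=5,interpolation=cv2.INTER_CUBIC))
```

```text
[0.49759105 0.07851982 0.28758396] [-0.0855333   0.02853814  0.28758396] [-0.76691139  0.36485463 -0.13341556]
side knee_handle [([372.1, 260.0], 0.44)]
side knee_axis [([349.6, 238.8], 0.95)]
side stay_top [([371.6, 208.8], 0.61)]
scene knee_handle []
scene knee_axis []
scene stay_top [([286.9, 127.0], 0.58)]
wrist knee_handle []
wrist knee_axis []
wrist stay_top [([575.9, 384.1], 0.55)]
stay_top [ 0.62387088 -0.10307645  0.22754054] [ 0.08176289 -0.11615388  0.22754054] [18.3 10.7 62. ]
side [[367.90424395 262.28532657]]
scene [[296.26095852 137.36561548]]
wrist [[385.09272122 400.77255138]]
```

View pics/side13z.png

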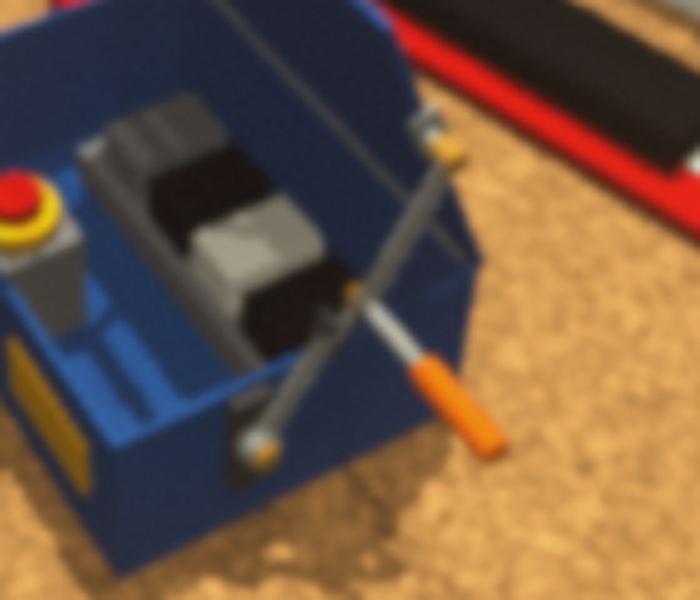

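View pics/scene13.png

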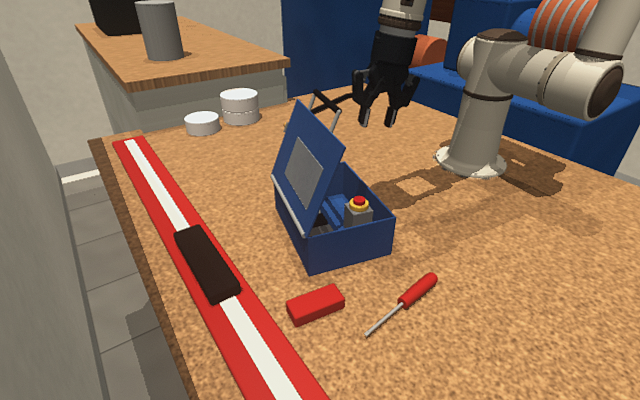

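View pics/wrist13.png

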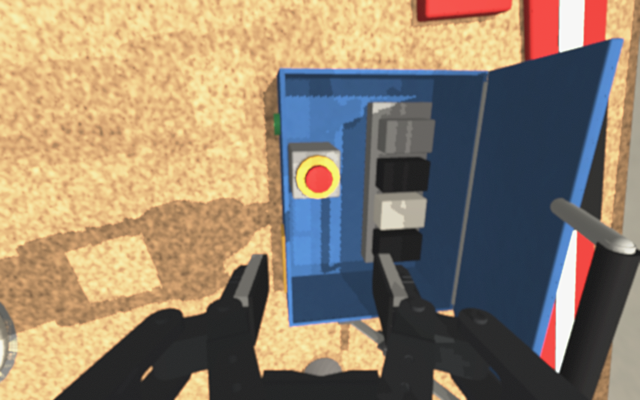

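```bash
cat >> h.py <<'E'
def tiltR(a):
    yaw=BP[2]; bx=np.array([np.cos(yaw),np.sin(yaw),0]); by=np.array([-np.sin(yaw),np.cos(yaw),0]); z=np.array([0,0,1.])
    x=-np.cos(a)*z+np.sin(a)*by; return np.c_[x,bx,np.cross(x,bx)]
def ray_y(c,uv,yb):
    K,T=c; R=T[:,:3]; o=-R.T@T[:,3]; d=R.T@np.linalg.inv(K)@np.r_[uv,1]
    ob=w2b(o); db=w2b(o+d)-ob; t=(yb-ob[1])/db[1]; return ob+t*db
E
python3 - <<'E'
from h import *
from plant import telemetry
for q,y in(((460,408),-.211),((350,290),-.140),((262,452),-.146),((450,150),-.15)):
    print(ray_y(D,np.array(q)/5+[280,180],y))
o=telemetry.observe();R=tiltR(np.radians(25))
for b in ((-.09,-.2,.29),(-.06,-.25,.27),(.02,-.25,.27)): print(b,delta(bpt(b),R,o['tcp_pos'],o['ee_rot']).round(2))
E
```

```text
[ 0.02067978 -0.211       0.14017109]
[ 0.01668355 -0.14        0.14227665]
[-0.02712399 -0.146       0.06673125]
[ 0.05103767 -0.15        0.2160932 ]
(-0.09, -0.2, 0.29) [-0.39 -0.13  9.12  0.4   4.15 -1.45]
(-0.06, -0.25, 0.27) [ 0.59  0.91 11.13  0.4   4.15 -1.45]
(0.02, -0.25, 0.27) [ 1.08  4.07 11.15  0.4   4.15 -1.45]
```

Emit:
servo_tool(
  deltas=[
    [60, -0.2, 0, 1.5, 0, 0.5, -0.3],
    [60, -0.3, -0.1, 3, 0.1, 1.2, -0.6],
    [60, -0.3, -0.1, 4.5, 0.2, 2, -0.8],
    [60, -0.3, -0.1, 6, 0.3, 2.8, -1],
    [60, -0.3, -0.1, 7.5, 0.3, 3.5, -1.2],
    [60, -0.3, 0, 9, 0.4, 4.1, -1.4],
    [60, 0.2, 0.5, 10.5, 0.4, 4.15, -1.45],
    [60, 0.6, 0.9, 11.1, 0.4, 4.15, -1.45],
  ],
)

```text
time_s: 14.05
tcp_pos: [0.4527, -0.2024, 0.2695]
ee_rot: [[0.108, 0.967, -0.23], [0.407, -0.254, -0.877], [-0.907, 0.001, -0.421]]
ft_force: [-0.5, -0.4, 0.0]
opening: 0.702
```

Run:
```python
from h import *
from plant import telemetry,cams
o=telemetry.observe();print(o['time_s'],o['tcp_pos'],w2b(o['tcp_pos']),o['joints'].round(2))
print(delta(bpt((.0,-.25,.26)),tiltR(np.radians(25)),o['tcp_pos'],o['ee_rot']).round(2))
f=cams.grab_frame("wrist"); cv2.imwrite("pics/w14.png",f["img"][:,:,::-1])
W=wcam(f,o['tcp_pos'],o['ee_rot']); print(proj(W,b2w(BP,[(.0187,-.211,.141),(.0187,-.186,.141),(.0187,-.236,.141)])))
print([(x['centre'],x['confidence']) for x in cams.place_of("wrist","knee_handle")])
```

```text
14.05 [ 0.45274158 -0.20239059  0.26947613] [-0.05946184 -0.25473277  0.26947613] [-0.87  0.05  1.74  0.35  1.61 -0.65]
[ 0.43  2.38 -0.02 -0.05  0.02 -0.03]
[[417.33544213 213.2050421 ]
 [416.12200127 183.18825389]
 [418.57501977 243.8683735 ]]
[([412.1, 214.1], 0.84)]
```

View pics/w14.png

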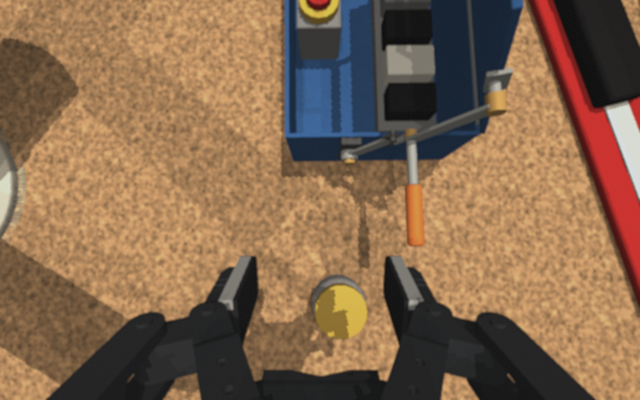

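Run:
```python
from h import *
from plant import telemetry
o=telemetry.observe();R=tiltR(np.radians(25))
g=bpt((.0175,-.214,.141))-.006*R[:,0]
for s in(.06,0): print(delta(g-s*R[:,0],R,o['tcp_pos'],o['ee_rot']).round(2))
```

```text
[ 2.62  3.09  0.76 -0.05 -0.01 -0.  ]
[ 5.02  3.09  0.76 -0.05 -0.01 -0.  ]
```

Emit:
servo_tool(
  deltas=[
    [45, 0, 1, 0.3, 0, 0, 0],
    [45, 0.5, 2.2, 0.6, 0, 0, 0],
    [45, 1.6, 3.09, 0.76, 0, 0, 0],
    [45, 2.6, 3.09, 0.76, 0, 0, 0],
    [45, 2.6, 3.09, 0.76, 0, 0, 0],
  ],
)

```text
time_s: 14.57
tcp_pos: [0.5296, -0.2022, 0.1986]
ee_rot: [[0.098, 0.97, -0.224], [0.415, -0.244, -0.876], [-0.904, -0.008, -0.427]]
ft_force: [-1.2, 0.6, -0.4]
opening: 0.53
```

Run:
```python
from h import *
from plant import telemetry,cams
o=telemetry.observe();R=tiltR(np.radians(25));print(o['joints'].round(2),w2b(o['tcp_pos']))
g=bpt((.0175,-.214,.141))-.006*R[:,0]
print(delta(g,R,o['tcp_pos'],o['ee_rot']).round(2))
for n in("wrist","side"):
    f=cams.grab_frame(n); cv2.imwrite(f"pics/{n}15.png",f["img"][:,:,::-1])
```

```text
[-0.77  0.28  1.62  0.38  1.48 -0.6 ] [ 0.01499033 -0.23549616  0.19862983]
[ 2.21  0.12  0.2  -0.   -0.04  0.08]
```

View pics/wrist15.png

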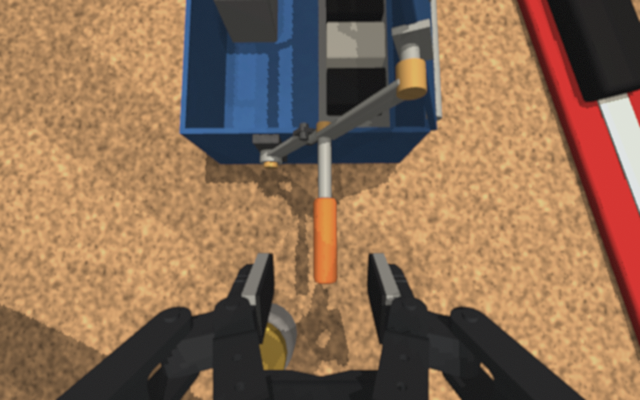

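View pics/side15.png

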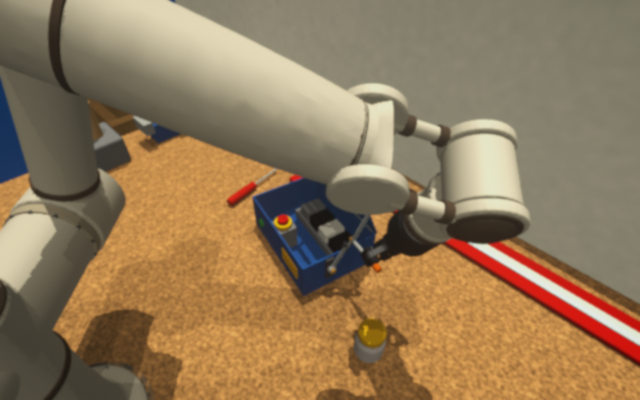

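Emit:
servo_tool(
  deltas=[
    [45, 0.9, 0.08, 0.1, 0, 0, 0],
    [45, 1.8, 0.1, 0.2, 0, 0, 0],
    [40, 2.2, 0.1, 0.2, 0, 0, 0],
    [40, 2.2, 0.1, 0.2, 0, 0, 0],
    [8, 2.2, 0.1, 0.2, 0, 0, 0],
    [8, 2.2, 0.1, 0.2, 0, 0, 0],
    [8, 2.2, 0.1, 0.2, 0, 0, 0],
    [8, 2.2, 0.1, 0.2, 0, 0, 0],
  ],
  grip_force=50,
)

```text
time_s: 15.33
tcp_pos: [0.5377, -0.1894, 0.1527]
ee_rot: [[0.105, 0.969, -0.224], [0.408, -0.247, -0.879], [-0.907, 0.001, -0.421]]
ft_force: [-5.1, -0.1, 2.5]
opening: 0.138
```

Run:
```python
from h import *
from plant import telemetry,cams
o=telemetry.observe();R=o['ee_rot'];print(o['time_s'],o['opening'],o['ft_force'],o['ft_torque'],w2b(o['tcp_pos']),"grasp",w2b(o['tcp_pos']+.006*R[:,0]))
for n in("wrist",):
    f=cams.grab_frame(n); cv2.imwrite(f"pics/{n}16.png",f["img"][:,:,::-1])
by=R.T@np.r_[0.2475,.969,0]; bx=R.T@np.r_[.969,-.2475,0]; bz=R.T@np.r_[0,0,1]
print("tool units per mm*: bx",(bx/.025/1000).round(4),"bz",(bz/25).round(4))
np.save("g0.npy",np.c_[bx,bz])
```

```text
15.3333 0.13841060678016254 [-5.12768229 -0.0750224   2.51116637] [-0.07081093  0.70342047  0.42624745] [ 0.01965412 -0.22107131  0.15267187] grasp [ 0.01965738 -0.21854248  0.14723082]
tool units per mm*: bx [0.   0.04 0.  ] bz [-0.0363  0.     -0.0169]
```

View pics/wrist16.png

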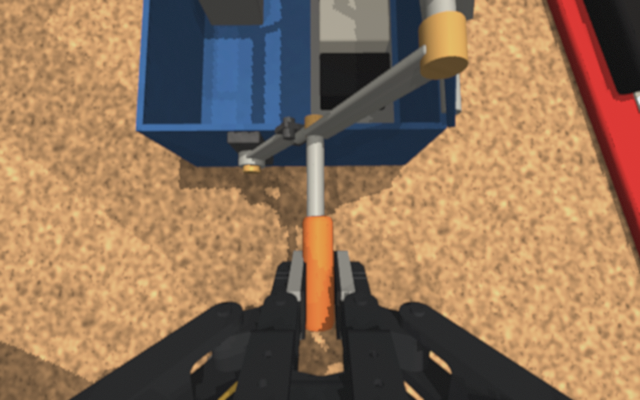

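Emit:
servo_tool(
  deltas=[
    [8, -0.07, 0, -0.03, 0, 0, 0],
    [8, -0.14, 0.04, -0.066, 0, 0, 0],
    [8, -0.2, 0.08, -0.095, 0, 0, 0],
    [8, -0.27, 0.12, -0.125, 0, 0, 0],
    [8, -0.27, 0.12, -0.125, 0, 0, 0],
  ],
)

```text
time_s: 15.8
tcp_pos: [0.5404, -0.1902, 0.1584]
ee_rot: [[0.104, 0.969, -0.225], [0.408, -0.248, -0.879], [-0.907, -0.0, -0.421]]
ft_force: [-3.6, -2.1, -5.3]
opening: 0.141
```

```bash
cat > hs.py <<'E'
from h import *
from plant import telemetry,cams
import sys
o=telemetry.observe();R=o['ee_rot'];print(o['time_s'],"f box",(w2b(o['ft_force']+np.r_[BP[0],BP[1],0])).round(1),"grasp",w2b(o['tcp_pos']+.006*R[:,0]).round(4), "op",round(o['opening'],3))
if len(sys.argv)>1:
    for n in sys.argv[2:]:
        f=cams.grab_frame(n); cv2.imwrite(f"pics/{n}{sys.argv[1]}.png",f["img"][:,:,::-1])
E
python3 hs.py 17 wrist
```

```text
15.8 f box [-2.9 -2.9 -5.3] grasp [ 0.0224 -0.2187  0.153 ] op 0.141
```

View pics/wrist17.png

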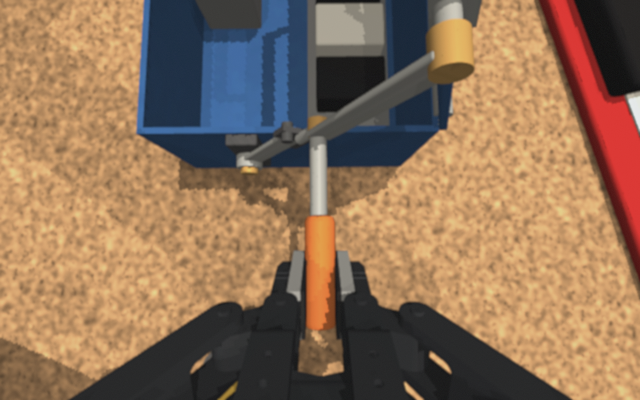

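Emit:
servo_tool(
  deltas=[
    [8, -0.06, 0.04, -0.03, 0, 0, 0],
    [8, -0.12, 0.08, -0.056, 0, 0, 0],
    [8, -0.18, 0.11, -0.08, 0, 0, 0],
    [8, -0.18, 0.11, -0.08, 0, 0, 0],
    [8, -0.18, 0.11, -0.08, 0, 0, 0],
  ],
)

```text
time_s: 16.27
tcp_pos: [0.5437, -0.1909, 0.1637]
ee_rot: [[0.106, 0.969, -0.225], [0.408, -0.248, -0.879], [-0.907, 0.002, -0.421]]
ft_force: [-2.5, -4.3, -6.2]
opening: 0.145
```

```bash
python3 hs.py 18 wrist
```

```text
16.2667 f box [-1.3 -4.8 -6.2] grasp [ 0.0258 -0.2186  0.1583] op 0.145
```

View pics/wrist18.png

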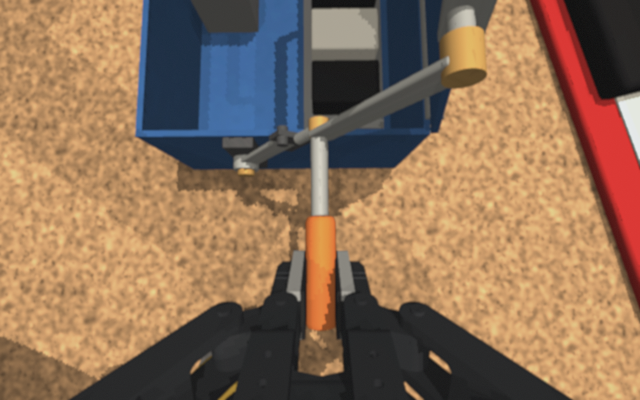

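```bash
cat > arc.py <<'E'
from h import *
import sys
# args: r0 phi0 then list r:phi
def P(r,ph): return r*np.array([np.cos(np.radians(ph)),np.sin(np.radians(ph))])
r0,p0=float(sys.argv[1]),float(sys.argv[2]); a=P(r0,p0)
for s in sys.argv[3:]:
    r,ph=map(float,s.split(':')); d=(P(r,ph)-a)
    print(s,"x %.2f y %.2f z %.2f"%(-.0363*d[1],.04*d[0],-.0169*d[1]))
E
python3 arc.py 101 57 102 57 102:57 102.5:60 102.5:63 102.5:66 102.5:69
```

```text
Traceback (most recent call last):
  File "arc.py", line 7, in <module>
    r,ph=map(float,s.split(':')); d=(P(r,ph)-a)
    ^^^^
ValueError: not enough values to unpack (expected 2, got 1)
```

```bash
python3 arc.py 101 57 102:57 102.5:58.5 102.5:60 102.5:62 102.5:64  102.5:67 102.5:70
```

```text
102:57 x -0.03 y 0.02 z -0.01
102.5:58.5 x -0.10 y -0.06 z -0.05
102.5:60 x -0.15 y -0.15 z -0.07
102.5:62 x -0.21 y -0.28 z -0.10
102.5:64 x -0.27 y -0.40 z -0.13
102.5:67 x -0.35 y -0.60 z -0.16
102.5:70 x -0.42 y -0.80 z -0.20
```

Emit:
servo_tool(
  deltas=[
    [8, -0.03, 0.02, -0.01, 0, 0, 0],
    [8, -0.05, 0.02, -0.02, 0, 0, 0],
    [8, -0.08, -0.03, -0.04, 0, 0, 0],
    [8, -0.1, -0.06, -0.05, 0, 0, 0],
    [8, -0.1, -0.06, -0.05, 0, 0, 0],
  ],
)

```text
time_s: 16.73
tcp_pos: [0.5425, -0.1906, 0.1671]
ee_rot: [[0.107, 0.969, -0.224], [0.407, -0.248, -0.879], [-0.907, 0.002, -0.421]]
ft_force: [-2.8, -4.9, -5.0]
opening: 0.142
```

```bash
python3 hs.py 19 wrist
```

```text
16.7333 f box [-1.5 -5.4 -5. ] grasp [ 0.0246 -0.2185  0.1616] op 0.142
```

View pics/wrist19.png

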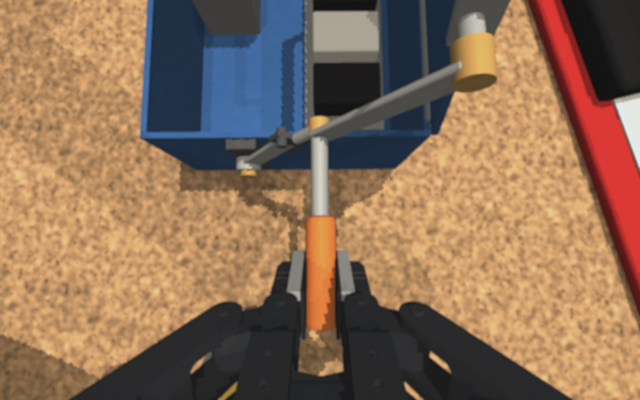

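```bash
python3 arc.py 102.5 58.5 102.5:60 102.5:61.5  102.5:63 102.5:65 102.5:67 102.5:69 102:71 102:73
```

```text
102.5:60 x -0.05 y -0.09 z -0.02
102.5:61.5 x -0.10 y -0.19 z -0.05
102.5:63 x -0.14 y -0.28 z -0.07
102.5:65 x -0.20 y -0.41 z -0.09
102.5:67 x -0.25 y -0.54 z -0.12
102.5:69 x -0.30 y -0.67 z -0.14
102:71 x -0.33 y -0.81 z -0.15
102:73 x -0.37 y -0.95 z -0.17
```

Emit:
servo_tool(
  deltas=[
    [8, -0.02, -0.04, -0.01, 0, 0, 0],
    [8, -0.05, -0.09, -0.02, 0, 0, 0],
    [8, -0.05, -0.09, -0.02, 0, 0, 0],
  ],
)

```text
time_s: 17.03
tcp_pos: [0.5403, -0.19, 0.1685]
ee_rot: [[0.107, 0.969, -0.224], [0.407, -0.248, -0.879], [-0.907, 0.003, -0.421]]
ft_force: [-2.1, -5.0, -4.9]
opening: 0.145
```

```bash
python3 hs.py
```

```text
17.0333 f box [-0.8 -5.3 -4.9] grasp [ 0.0223 -0.2186  0.1631] op 0.145
```

Moves freely, no lateral build-up. Fold on a little.

Emit:
servo_tool(
  deltas=[
    [8, -0.04, -0.07, -0.02, 0, 0, 0],
    [8, -0.07, -0.14, -0.03, 0, 0, 0],
    [8, -0.09, -0.19, -0.05, 0, 0, 0],
    [8, -0.09, -0.19, -0.05, 0, 0, 0],
  ],
)

```text
time_s: 17.37
tcp_pos: [0.5356, -0.1888, 0.1711]
ee_rot: [[0.107, 0.969, -0.224], [0.407, -0.248, -0.879], [-0.907, 0.002, -0.421]]
ft_force: [-2.1, -5.2, -4.6]
opening: 0.145
```

```bash
python3 hs.py 20 wrist; python3 arc.py 102.5 63 102.5:65 102.5:67 102.5:69 102.5:71 102.5:73 102:75
```

```text
17.3667 f box [-0.8 -5.6 -4.6] grasp [ 0.0175 -0.2185  0.1656] op 0.145
102.5:65 x -0.06 y -0.13 z -0.03
102.5:67 x -0.11 y -0.26 z -0.05
102.5:69 x -0.16 y -0.39 z -0.07
102.5:71 x -0.20 y -0.53 z -0.09
102.5:73 x -0.24 y -0.66 z -0.11
102:75 x -0.26 y -0.81 z -0.12
```

View pics/wrist20.png

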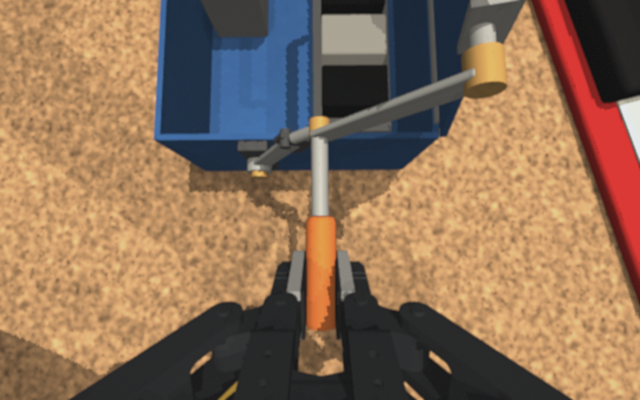

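Emit:
servo_tool(
  deltas=[
    [8, -0.03, -0.06, -0.01, 0, 0, 0],
    [8, -0.06, -0.13, -0.03, 0, 0, 0],
    [8, -0.08, -0.2, -0.04, 0, 0, 0],
    [8, -0.11, -0.26, -0.05, 0, 0, 0],
    [8, -0.13, -0.33, -0.06, 0, 0, 0],
    [8, -0.16, -0.39, -0.07, 0, 0, 0],
    [8, -0.18, -0.46, -0.08, 0, 0, 0],
    [8, -0.2, -0.53, -0.09, 0, 0, 0],
  ],
)

```text
time_s: 18.08
tcp_pos: [0.5229, -0.1856, 0.1765]
ee_rot: [[0.107, 0.969, -0.224], [0.407, -0.248, -0.879], [-0.907, 0.003, -0.421]]
ft_force: [-2.1, -5.4, -5.0]
opening: 0.141
```

```bash
python3 hs.py 21 wrist side; python3 arc.py 102.5 71 101.5:73 100.5:75 99.5:77 98.5:79 97.5:81 96.5:83 95.5:85 94.5:87
```

```text
18.0833 f box [-0.7 -5.8 -5. ] grasp [ 0.0044 -0.2186  0.1711] op 0.141
101.5:73 x -0.01 y -0.15 z -0.00
100.5:75 x -0.01 y -0.29 z -0.00
99.5:77 x -0.00 y -0.44 z -0.00
98.5:79 x 0.01 y -0.58 z 0.00
97.5:81 x 0.02 y -0.72 z 0.01
96.5:83 x 0.04 y -0.86 z 0.02
95.5:85 x 0.06 y -1.00 z 0.03
94.5:87 x 0.09 y -1.14 z 0.04
```

View pics/wrist21.png

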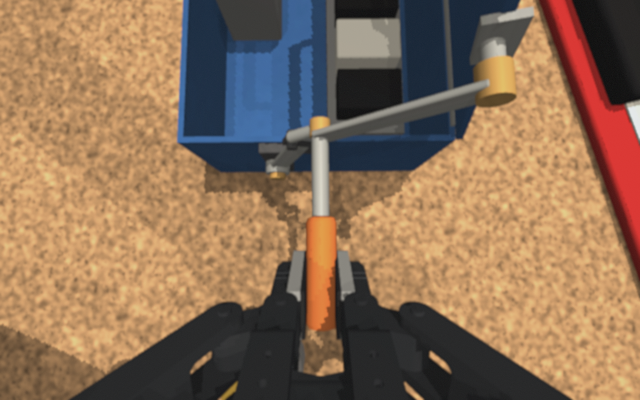

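View pics/side21.png

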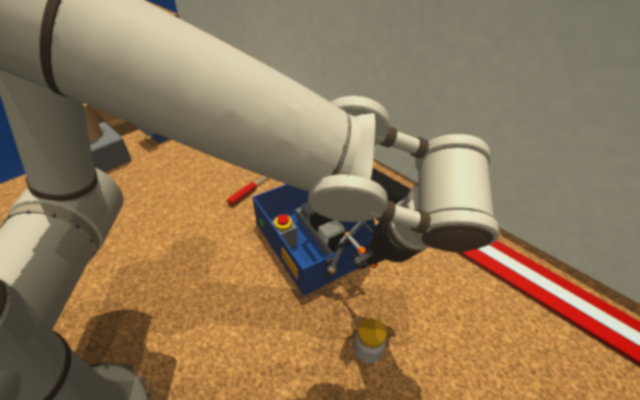

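Emit:
servo_tool(
  deltas=[
    [8, -0.01, -0.07, 0, 0, 0, 0],
    [8, -0.01, -0.15, 0, 0, 0, 0],
    [8, -0.01, -0.22, 0, 0, 0, 0],
    [8, -0.01, -0.29, 0, 0, 0, 0],
    [8, 0, -0.37, 0, 0, 0, 0],
    [8, 0, -0.44, 0, 0, 0, 0],
    [8, 0, -0.51, 0, 0, 0, 0],
    [8, 0.01, -0.58, 0, 0, 0, 0],
  ],
)

```text
time_s: 18.85
tcp_pos: [0.5091, -0.182, 0.1767]
ee_rot: [[0.108, 0.969, -0.224], [0.407, -0.248, -0.879], [-0.907, 0.004, -0.421]]
ft_force: [-2.3, -5.9, -4.0]
opening: 0.144
```

```bash
python3 hs.py; python3 arc.py 98.5 79 97.5:81 96.5:83 95.5:85 94.5:87 93.5:89 92.5:91 91.5:93 90.5:95
python3 - <<'E'
import numpy as np
from scipy.optimize import brentq
F=np.array([-.03,.066]);H=np.array([.095,.1])
for r in(.087,.092,.1):
  for ph in range(70,141,10):
    k=F+r*np.array([np.cos(np.radians(ph)),np.sin(np.radians(ph))])
    f=lambda t: np.hypot(*(H+.12*np.array([-np.cos(t),np.sin(t)])-k))-.075
    try: print(r,ph,round(brentq(f,-.1,1.4),3),end='; ')
    except Exception as e: print(r,ph,'x',round(f(-.1),3),round(f(1.4),3),end='; ')
  print()
E
```

```text
18.85 f box [-0.8 -6.2 -4. ] grasp [-0.0099 -0.2185  0.1712] op 0.144
97.5:81 x 0.01 y -0.14 z 0.01
96.5:83 x 0.03 y -0.28 z 0.02
95.5:85 x 0.06 y -0.42 z 0.03
94.5:87 x 0.08 y -0.55 z 0.04
93.5:89 x 0.12 y -0.69 z 0.05
92.5:91 x 0.15 y -0.82 z 0.07
91.5:93 x 0.19 y -0.94 z 0.09
90.5:95 x 0.24 y -1.07 z 0.11
0.087 70 1.129; 0.087 80 1.071; 0.087 90 0.984; 0.087 100 0.875; 0.087 110 0.749; 0.087 120 0.607; 0.087 130 x 0.001 0.107; 0.087 140 x 0.005 0.121; 
0.092 70 1.175; 0.092 80 1.106; 0.092 90 1.009; 0.092 100 0.89; 0.092 110 0.753; 0.092 120 x 0.002 0.092; 0.092 130 x 0.006 0.108; 0.092 140 x 0.01 0.123; 
0.1 70 x 0.002 0.016; 0.1 80 x 0.002 0.027; 0.1 90 x 0.003 0.042; 0.1 100 x 0.005 0.058; 0.1 110 x 0.007 0.076; 0.1 120 x 0.01 0.093; 0.1 130 x 0.014 0.11; 0.1 140 x 0.017 0.126;
```

Emit:
servo_tool(
  deltas=[
    [8, 0.01, -0.14, 0, 0, 0, 0],
    [8, 0.03, -0.28, 0.01, 0, 0, 0],
    [8, 0.06, -0.42, 0.02, 0, 0, 0],
    [8, 0.08, -0.55, 0.04, 0, 0, 0],
    [8, 0.12, -0.69, 0.05, 0, 0, 0],
    [8, 0.15, -0.82, 0.07, 0, 0, 0],
    [8, 0.19, -0.94, 0.09, 0, 0, 0],
    [8, 0.24, -1.07, 0.11, 0, 0, 0],
  ],
)

```text
time_s: 19.52
tcp_pos: [0.4834, -0.1755, 0.1702]
ee_rot: [[0.108, 0.969, -0.224], [0.406, -0.249, -0.879], [-0.907, 0.004, -0.42]]
ft_force: [-1.8, -6.0, -3.3]
opening: 0.145
```

```bash
python3 hs.py 22 wrist;python3 arc.py 90.5 95 90:97 89.5:99 89:101 88.5:103 88.5:105 88.5:107 88.5:109 88.5:111
```

```text
19.5167 f box [-0.2 -6.3 -3.3] grasp [-0.0364 -0.2186  0.1647] op 0.145
90:97 x 0.03 y -0.12 z 0.01
89.5:99 x 0.06 y -0.24 z 0.03
89:101 x 0.10 y -0.36 z 0.05
88.5:103 x 0.14 y -0.48 z 0.07
88.5:105 x 0.17 y -0.60 z 0.08
88.5:107 x 0.20 y -0.72 z 0.09
88.5:109 x 0.24 y -0.84 z 0.11
88.5:111 x 0.27 y -0.95 z 0.13
```

View pics/wrist22.png

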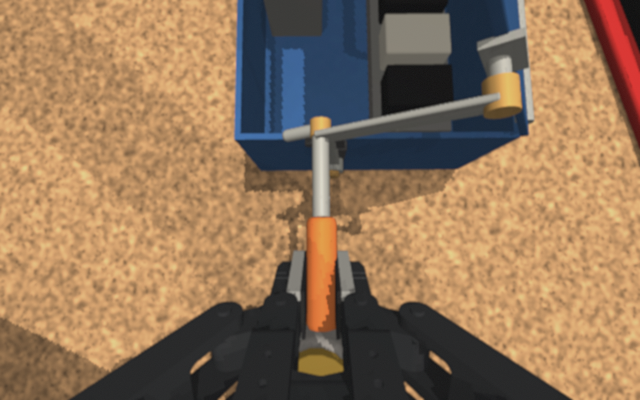

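Emit:
servo_tool(
  deltas=[
    [8, 0.03, -0.12, 0.01, 0, 0, 0],
    [8, 0.06, -0.24, 0.03, 0, 0, 0],
    [8, 0.1, -0.36, 0.05, 0, 0, 0],
    [8, 0.14, -0.48, 0.07, 0, 0, 0],
    [8, 0.17, -0.6, 0.08, 0, 0, 0],
    [8, 0.2, -0.72, 0.09, 0, 0, 0],
    [8, 0.24, -0.84, 0.11, 0, 0, 0],
    [8, 0.27, -0.95, 0.13, 0, 0, 0],
  ],
)

```text
time_s: 20.23
tcp_pos: [0.4599, -0.1697, 0.1623]
ee_rot: [[0.107, 0.969, -0.224], [0.406, -0.248, -0.879], [-0.907, 0.003, -0.42]]
ft_force: [-3.2, -5.3, -4.0]
opening: 0.145
```

```bash
python3 hs.py 23 wrist;python3 arc.py 88.5 111 88.5:112 88.5:113 88.5:114 88.5:115 88.5:116 88.5:117 88.5:118 88:119
```

```text
20.2333 f box [-1.8 -5.9 -4. ] grasp [-0.0606 -0.2188  0.1568] op 0.145
88.5:112 x 0.02 y -0.06 z 0.01
88.5:113 x 0.04 y -0.11 z 0.02
88.5:114 x 0.06 y -0.17 z 0.03
88.5:115 x 0.09 y -0.23 z 0.04
88.5:116 x 0.11 y -0.28 z 0.05
88.5:117 x 0.14 y -0.34 z 0.06
88.5:118 x 0.16 y -0.39 z 0.08
88:119 x 0.21 y -0.44 z 0.10
```

View pics/wrist23.png

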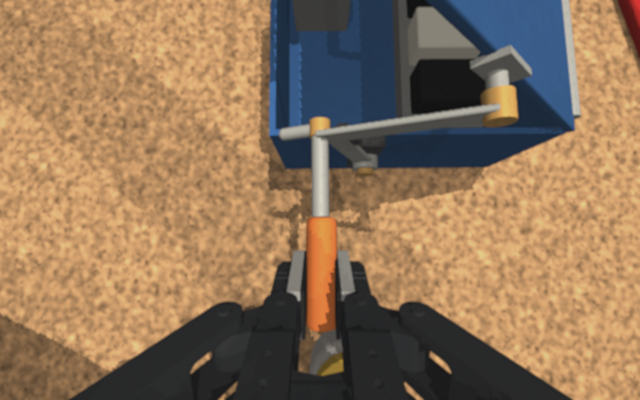

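Emit:
servo_tool(
  deltas=[
    [8, 0.02, -0.06, 0.01, 0, 0, 0],
    [8, 0.04, -0.11, 0.02, 0, 0, 0],
    [8, 0.06, -0.17, 0.03, 0, 0, 0],
    [8, 0.09, -0.23, 0.04, 0, 0, 0],
    [8, 0.11, -0.28, 0.05, 0, 0, 0],
    [8, 0.14, -0.34, 0.06, 0, 0, 0],
    [8, 0.16, -0.39, 0.08, 0, 0, 0],
    [8, 0.2, -0.44, 0.09, 0, 0, 0],
  ],
)

```text
time_s: 20.95
tcp_pos: [0.4485, -0.1669, 0.1564]
ee_rot: [[0.105, 0.969, -0.224], [0.406, -0.248, -0.879], [-0.908, 0.001, -0.42]]
ft_force: [-6.5, -7.9, -3.1]
opening: 0.145
```

```bash
python3 hs.py 24 wrist;python3 arc.py 88 119 88:120 88:121 88:122 88:123 87.5:124 87.5:125 87.5:126 87.5:127
```

```text
20.95 f box [-4.3 -9.3 -3.1] grasp [-0.0723 -0.2188  0.1509] op 0.145
88:120 x 0.03 y -0.05 z 0.01
88:121 x 0.06 y -0.11 z 0.03
88:122 x 0.08 y -0.16 z 0.04
88:123 x 0.11 y -0.21 z 0.05
87.5:124 x 0.16 y -0.25 z 0.07
87.5:125 x 0.19 y -0.30 z 0.09
87.5:126 x 0.22 y -0.35 z 0.10
87.5:127 x 0.26 y -0.40 z 0.12
```

View pics/wrist24.png

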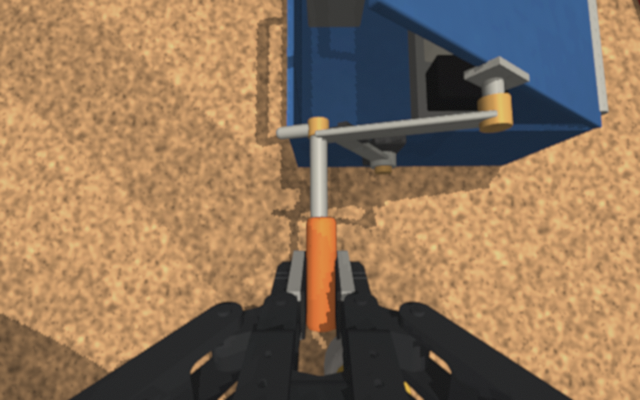

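Emit:
servo_tool(
  deltas=[
    [8, 0.02, -0.05, 0.03, 0, 0, 0],
    [8, 0.04, -0.11, 0.06, 0, 0, 0],
    [8, 0.06, -0.16, 0.08, 0, 0, 0],
    [8, 0.09, -0.21, 0.09, 0, 0, 0],
    [8, 0.13, -0.25, 0.11, 0, 0, 0],
    [8, 0.16, -0.3, 0.13, 0, 0, 0],
    [8, 0.2, -0.35, 0.14, 0, 0, 0],
    [8, 0.24, -0.4, 0.16, 0, 0, 0],
  ],
)

```text
time_s: 21.67
tcp_pos: [0.4381, -0.1647, 0.149]
ee_rot: [[0.103, 0.969, -0.224], [0.408, -0.247, -0.879], [-0.907, -0.001, -0.421]]
ft_force: [-8.2, -5.0, -3.7]
opening: 0.139
```

```bash
python3 hs.py 25 wrist;python3 arc.py 87.5 127 87.5:128 87.5:129 87.5:130 87:131 87:132 87:133 87:134 87:135
```

```text
21.6667 f box [-6.7 -6.9 -3.7] grasp [-0.083  -0.2193  0.1435] op 0.139
87.5:128 x 0.03 y -0.05 z 0.02
87.5:129 x 0.07 y -0.10 z 0.03
87.5:130 x 0.10 y -0.14 z 0.05
87:131 x 0.15 y -0.18 z 0.07
87:132 x 0.19 y -0.22 z 0.09
87:133 x 0.23 y -0.27 z 0.11
87:134 x 0.26 y -0.31 z 0.12
87:135 x 0.30 y -0.35 z 0.14
```

View pics/wrist25.png

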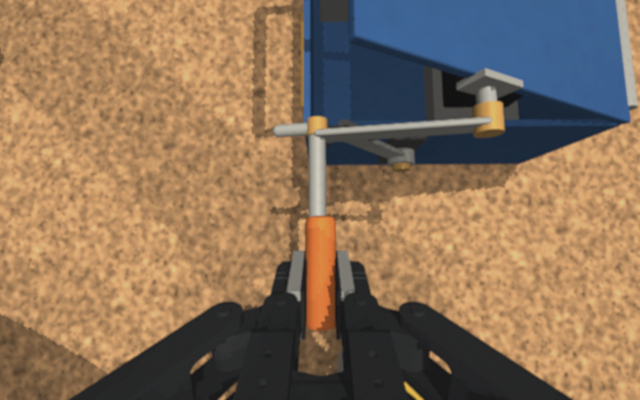

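Emit:
servo_tool(
  deltas=[
    [8, 0.03, -0.05, 0.02, 0, 0, 0],
    [8, 0.06, -0.1, 0.03, 0, 0, 0],
    [8, 0.1, -0.14, 0.05, 0, 0, 0],
    [8, 0.12, -0.16, 0.06, 0, 0, 0],
    [8, 0.14, -0.18, 0.07, 0, 0, 0],
    [8, 0.16, -0.2, 0.08, 0, 0, 0],
    [8, 0.18, -0.22, 0.09, 0, 0, 0],
  ],
)

```text
time_s: 22.3
tcp_pos: [0.4314, -0.1634, 0.1434]
ee_rot: [[0.099, 0.969, -0.224], [0.409, -0.245, -0.879], [-0.907, -0.004, -0.42]]
ft_force: [-14.3, -6.4, -3.3]
opening: 0.146
```

```bash
python3 hs.py 26 wrist scene
```

```text
22.3 f box [-12.3  -9.7  -3.3] grasp [-0.0899 -0.2197  0.1379] op 0.146
```

View pics/wrist26.png

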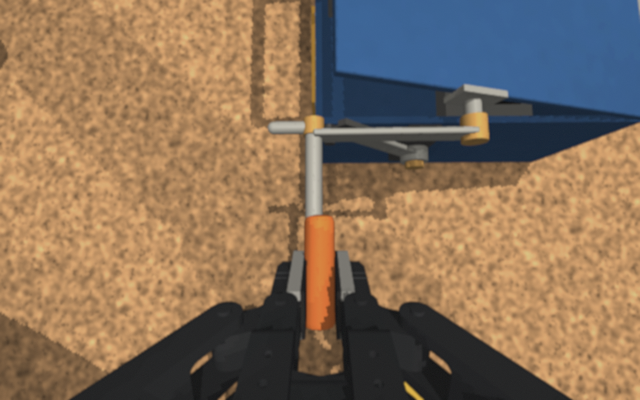

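View pics/scene26.png

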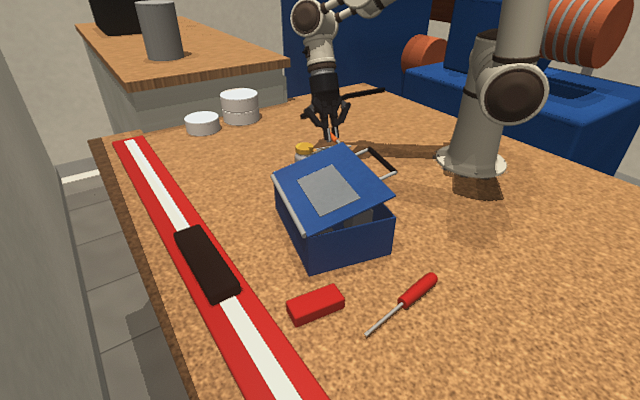

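Emit:
servo_tool(
  deltas=[
    [8, 0.04, -0.06, 0.02, 0, 0, 0],
    [8, 0.08, -0.1, 0.04, 0, 0, 0],
    [8, 0.12, -0.14, 0.06, 0, 0, 0],
    [8, 0.16, -0.18, 0.08, 0, 0, 0],
  ],
)

```text
time_s: 22.73
tcp_pos: [0.4291, -0.1624, 0.14]
ee_rot: [[0.106, 0.969, -0.224], [0.409, -0.248, -0.878], [-0.907, 0.001, -0.422]]
ft_force: [0.0, -1.9, -1.7]
opening: 0.14
```

```bash
python3 hs.py
```

```text
22.7333 f box [ 0.5 -1.8 -1.7] grasp [-0.0922 -0.2193  0.1346] op 0.14
```

```bash
python3 hs.py 27 wrist scene; python3 hs.py; python3 -c "
import cv2
a=cv2.imread('pics/scene27.png')[110:310,200:450];cv2.imwrite('pics/scene27z.png',cv2.resize(a,None,fx=3,fy=3,interpolation=cv2.INTER_CUBIC))"
```

```text
22.7333 f box [ 0.5 -1.8 -1.7] grasp [-0.0922 -0.2193  0.1346] op 0.14
22.8333 f box [-1.1 -3.  -1.6] grasp [-0.0916 -0.2192  0.1348] op 0.146
```

View pics/scene27z.png

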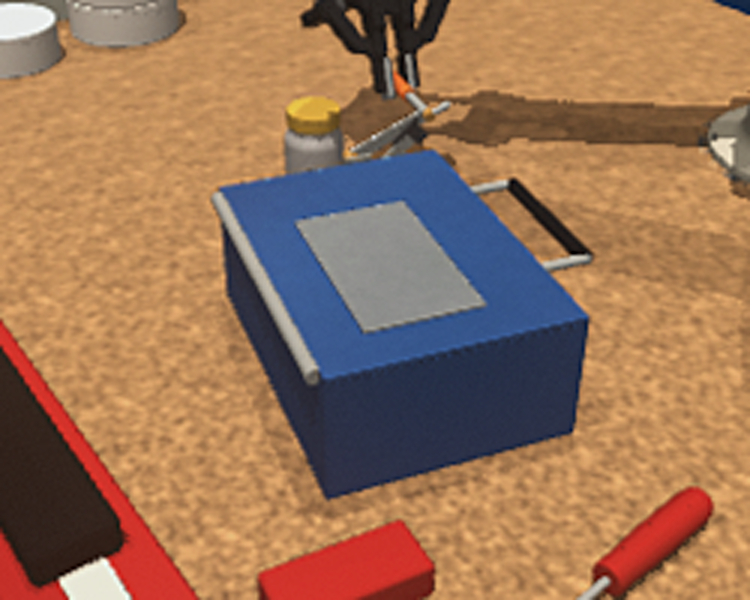

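View pics/wrist27.png

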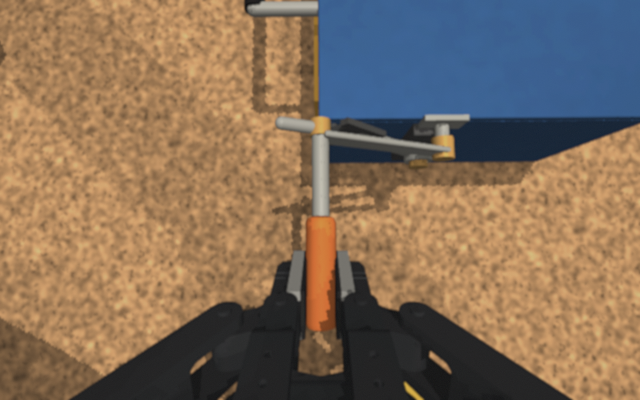

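Cover matches its initial shut pose. Release and retreat.

Emit:
servo_tool(
  deltas=[
    [8, 0, 0, 0, 0, 0, 0],
    [35, 0, 0, 0, 0, 0, 0],
    [45, 0, 0, 0, 0, 0, 0],
    [45, 0, 0, 0, 0, 0, 0],
    [45, -0.6, 0, 0, 0, 0, 0],
    [45, -2, 0, 0, 0, 0, 0],
    [45, -3.5, 0, 0, 0, 0, 0],
    [45, -5, 0, 0, 0, 0, 0],
  ],
)

```text
time_s: 23.5
tcp_pos: [0.416, -0.2129, 0.2542]
ee_rot: [[0.105, 0.969, -0.223], [0.411, -0.247, -0.878], [-0.906, 0.001, -0.424]]
ft_force: [0.4, -0.3, -0.1]
opening: 0.528
```

Emit:
servo_tool(
  deltas=[
    [45, -1.5, 0, 0, 0, 0, 0],
    [45, -2, -1, 0, 0, 0, 0],
    [45, -2, -1, 0, 0, 0, 0],
    [45, -2, -1, 0, 0, 0, 0],
    [45, -2, -1, 0, 0, 0, 0],
  ],
)

```text
time_s: 23.92
tcp_pos: [0.3869, -0.227, 0.2975]
ee_rot: [[0.106, 0.969, -0.224], [0.41, -0.248, -0.878], [-0.906, 0.001, -0.424]]
ft_force: [0.0, -0.6, -0.3]
opening: 0.524
```

```bash
python3 hs.py 28 scene side; python3 -c "
import cv2,numpy as np
for n in ('scene','side'):
    a=cv2.imread(f'pics/{n}28.png');b=cv2.imread(f'pics/{n}0.png')
    a=a[110:310,200:450];b=b[110:310,200:450]
    d=np.abs(a.astype(int)-b).max(2); print(n,(d>60).sum())
    o=np.hstack([cv2.resize(x,None,fx=1.6,fy=1.6,interpolation=cv2.INTER_CUBIC) for x in (b,a)]);cv2.imwrite(f'pics/{n}28z.png',o)"
```

```text
23.9167 f box [ 0.1 -0.6 -0.3] grasp [-0.1172 -0.2923  0.2921] op 0.524
scene 1809
side 20288
```

View pics/scene28z.png

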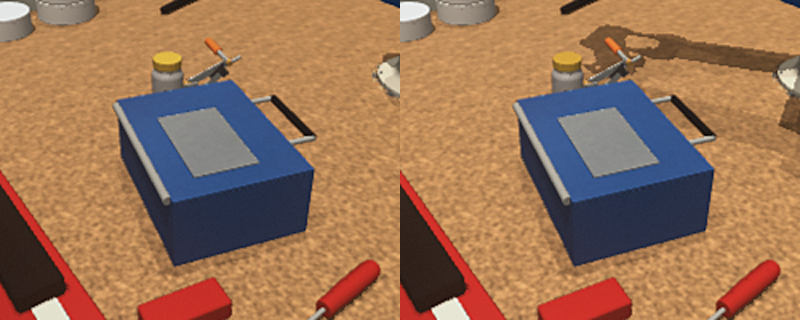

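View pics/side28z.png

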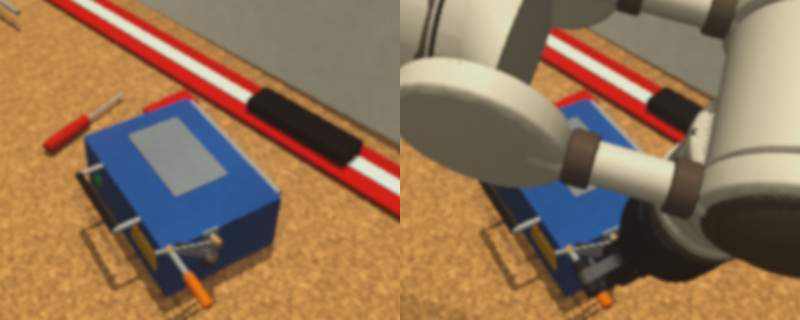

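The scene is identical to the shut start state, with tin, wax and screwdriver in place and the hand clear. Handing in.

```bash
python3 -c "
from plant import workorder
print(workorder.hand_in())"
```

```text
the job is handed in; nothing more can be done
None
```

The job is done and handed in at about 24 s of the 67 s allowed. The cover was raised and locked, the button pressed, and the cover folded down and shut again.

- **Raising:** I lifted the cover by the black bar to about 1.30 rad, until the stay was straight. I then lowered it until the stay took the load at about 1.18 rad. It held by itself after I let go.
- **Reset button:** I pressed it until it stopped. The force rose from 1.5 N to 5 N over about 6 mm, then jumped to 15 N at the hard stop, so I take it as fully down. I read this from force and travel only; there is no direct reading of the button.
- **Lowering:** I gripped the orange handle, drew the knee out about 12 mm, folded it forward, and let the cover down with it. Near the end the cover's weight pushed the handle to about 16 N, under its 25 N limit. I measured force only at the end of each move, so a short peak in between could have been missed.

**Last checks:** In the scene camera the cover, bar and stay look the same as at the start, and the jar, wax and screwdriver have not moved. The hand is about 15 cm clear and the wrist force is near zero. The arm blocked part of the final side view, so the shut cover is confirmed from the scene view and the last wrist view. No check failed. The only disagreement was an early box-yaw estimate of −0.21 rad from the networks against −0.25 rad from the corners; I used the corners, and the grasps bore that out.

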